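# Close up the garnish tub and hold its clamp

## Task

Close up the garnish tub: put the loose knobbed lid fully down on the tub and let go of it, then, with the cam lever still open, push the sliding hold-down leg by its wide crossbar out over the lid until its pointer stands level with the brass mark. Holding the leg there, squeeze the cam lever shut towards the fixed upright plate beside it, and do not shut the lever anywhere but at the mark. A spring draws the leg back, so finish while still pinching lever and plate together with the leg at the mark; leave the glasses, jug, shaker, muddler and coasters where they are.

Things in the scene. Friction and masses are not known exactly. Their poses are not given: they have to be found in the camera images.
- stand: Fixed dark wooden board, 300 x 130 x 12 mm; steel garnish tub at its +x end, wooden pedestal (130 x 40 mm, top 90 mm up) with the sliding leg at its -x end. Origin on the trolley top, on the board's long middle line, 145 mm from its tub end; x from pedestal to tub (the way the leg slides out), y to the side of lever and mark, z up. Place and yaw vary.
- tub_mouth (a point): Centre of the tub's open mouth, at rim height, 80 mm above the trolley top; tub 130 mm outside and 122 mm inside at the rim. z up.
- lid_mid (a point): Middle of the loose steel lid's height (25 mm above its underside), on its axis; z up. Plug 112 mm wide, 8 thick; plate 136 wide, 6 thick, its top 11 mm below this point; upright dark wood knob 26 mm wide, 36 tall, its top 25 mm above this point. Lies plug down; swaps places with jug and a glass. About 0.2 kg. Seated, the plate is on the rim and this point 17 mm above the tub mouth's.
- leg (a joint): How far the leg is slid out towards the tub, m: 0 drawn back (start) to 0.062. A spring draws it back with 3 N at 0, 5 N at the end, so it returns when let go. The leg is a flat steel bar 24 mm wide, its top 100 mm above the trolley top; it passes 6 mm above the seated lid's plate.
- lever (a joint): Angle of the cam lever, rad: 0 shut (upright, parallel to the fixed plate), up to 0.5 open (top leaning out to stand +y). Starts at 0.38 to 0.5 and stays where left; shutting takes about 2 N at its top. It rides on the leg, hinge along stand x.
- grip_place (a point): Point on the leg where the pinch ends: mid-way between fixed plate and shut lever, 125 mm above the trolley top; moves with the leg, axes as the stand's. Outer faces of plate and shut lever lie 14 mm either side along y; the open lever's top reaches up to 34 mm to +y. Both are 34 mm long along x and end 145 to 148 mm above the trolley top. Beyond 20 mm from the middle nothing beside them is over 102 mm high.
- crossbar (a point): Centre of the crossbar's pedestal-side face: light wooden upright board fixed across the leg, 112 mm wide along stand y, 8 thick, 100 to 145 mm above the trolley top; this face is 14 mm to stand +x of the grip place. Open fingers straddling lever and plate (closing line along stand y) push on it with their sides as they move to stand +x. Axes as the stand's.
- leg_pointer (a point): Tip of the steel pointer bar (4 mm thick) that sticks out from the leg's tail to stand +y, over the scale rail; it moves with the leg.
- mark_line (a point): Near end of the thin brass mark (4 mm thick, 24 long along stand y, top 102 mm above the trolley top) standing on the scale rail; the leg is at its mark when the pointer tip has the same stand x. The mark is 30 to 54 mm of leg travel from the start. Axes parallel to the stand's.
- plate_mid (a point): Centre of the fixed upright steel plate on the leg, 34 x 8 x 45 mm (stand x, y, z), on the stand -y side; moves with the leg.
- lever_top (a point): Middle of the top edge of the cam lever's dark steel paddle, 34 x 8 x 41 mm, on the stand +y side; its hinge is 41 mm away along the paddle, 106 mm above the trolley top. z along the paddle, upright when shut.
- jug: Bystander to be left alone: clear glass mixing jug, 90 mm wide, 150 tall. Origin at the centre of its underside.
- glass_a: Bystander to be left alone: clear rocks glass, 84 mm wide, 90 tall. Origin at the centre of its underside.
- glass_b: Bystander to be left alone: second rocks glass, 84 mm wide, 90 tall. Origin at the centre of its underside.
- shaker: Bystander to be left alone: copper-coloured steel shaker, 88 mm wide, 208 tall. Origin at the centre of its underside.
- muddler: Bystander to be left alone: bamboo muddler lying down, 190 mm long, 26 thick. Origin at the centre of its underside.
- coasters: Bystander to be left alone: stack of square cork coasters, 90 x 90 x 18 mm. Origin at the centre of its underside.
Not all that is in view belongs to the job. What is meant by the part that bears lid_mid is not orange or pink, and is the smaller of those in its own colour.

How it is judged:
By the outcome, as a careful person would: the job done as asked, in the order asked, and still so for the second after the job is handed in, while the arm keeps its last pose, push and grip.
It also fails if it takes over 48 s, if anything falls off the work surface, if the arm or the gripper's body presses on something with over 40 N, if the wrist force passes 120 N, or if a joint passes its speed limit or range.

## Robot

A 6-joint arm with a two-finger parallel gripper is mounted at the origin on the work surface. World frame = base frame: x ahead of the robot, y to its left, z up, the work surface at z = 0. Lengths are in m, angles in rad, forces in N, time in s.
With the tool pointing down it reaches from about 0.375 to 0.975 m from the base axis. Payload 3.8 kg.
Tool frame: the origin (TCP) lies at the very end of the fingers, on their centre line; the grasp point (between the pads) lies behind it (bot.tcp_to_grasp is the y of the grasp point in the tool frame, in m); y points along the fingers, z is the direction in which the jaws open and shut, and the axes are right-handed (so a half turn about y gives the same grasp; the last joint's range is limited). The gripper opens to 85 mm and grips with 20 to 120 N. Pads are 22 mm wide; open, the fingers measure 114 mm over their backs; the gripper's body (76 mm by 85 mm) begins 54 mm behind the grasp point. The pads swing forward as they close: fully open they stand 13 mm farther back than shut.
Start: joints at [-1.153, 0.264, 1.604, -0, 1.274, -0.037], TCP at [0.297, -0.606, 0.192] pointing down, gripper open.
Joint ranges: [-2.63, 2.63], [-0.94, 2.18], [0.31, 2.57], [-1.31, 4.45], [0, 2.66], [-2.55, 2.55]. Speed limits (rad/s): [2.57, 2.57, 3.14, 3.14, 3.14, 3.14].

## Interface

Orientations are given as a rotation vector (axis times angle).
In Python, from workcell import bot, optics, workorder gives the robot as it stands.
- The arm moves only by the shell command python3 -m handwheel 'ROWS' [FORCE]. ROWS is JSON, a list of rows, each a list of 7 numbers: the shift along the tool's x, y, z in m, then the turn, a rotation vector about the tool's x, y, z in rad, then the opening, from 0 (shut) to 1 (fully open). A call has 1 to 8 rows; each row shifts and turns the commanded pose from where the row before left it, along the tool's axes as they then stand; what a row does not reach is not made up. A row lasts 1/8 s, in which the tool goes at most 62.5 mm and 10.7 degrees, less where a joint would pass 70% of its speed; a pose out of reach is approached as far as the arm can. A call with a gripper value outside its range is refused whole. The fingers move at their own pace and stop on an object; FORCE is the grip in N (left out, the last holds). Time passes only in rows, so rows that do not move let the fingers close. It gives the time, the measured TCP pose, the force and the opening at its end, in the units of the state.
- bot.read_state(): the state, without advancing time (a new reading comes with each control period).
- optics.read_camera(name): name is "scene" or "top"; returns a dict with "image" (384x512x3 uint8, red, green, blue), "z_map" (384x512 float32, m along the optical axis (not along the pixel's ray), 0 where there is no reading), "mtx" (3x3 intrinsics, pixels), "world_from_camera" (4x4, takes a point from camera to world coordinates). Camera axes: x right, y down, z forward; pixel columns grow to the right and rows downward; lengths in m; the calibration is good to about 2 mm. A picture is of the moment at which its call begins.
- workorder.finish_job(): hands the job in, once; it reports no verdict.
The state is a dict: "time": time; "q": joint angles; "joint_vel": joint speeds; "joint_torque": joint torques, N m; "tool_pos": TCP position; "tcp_rot": TCP orientation; "wrist_force": force on the tool from outside, world axes, zero at the start; "torque": the same for the moment, N m; "width": opening from 0.0 (shut) to 1.0 (fully open).
Only numpy, scipy, OpenCV 4.12 (cv2) and the standard library are available. Lean on these libraries where they do the work, as an engineer would, in place of code of your own. Each camera call takes 0.05 s, during which the arm holds its last target.

## Working session

There is one attempt and no reset: what is moved stays moved. The work goes in short steps, Python scripts to look and compute and a shell command to move; the robot and the scene stay as the last step left them, time stands still between calls to the robot, and variables do not carry over. Pictures are saved under pics/ and viewed, and the job is handed in when it is done.

```bash
ls; mkdir -p pics
python3 - <<'E'
from workcell import bot, optics
import cv2,numpy as np
s=bot.read_state();print(s, bot.tcp_to_grasp)
for n in("scene","top"):
    c=optics.read_camera(n);np.savez(f"{n}0.npz",**c)
    cv2.imwrite(f"pics/{n}0.png",cv2.resize(c["image"][:,:,::-1],(800,600)))
    print(c["mtx"],c["world_from_camera"])
E
```

```text
pics
{'time': 0.0, 'q': array([-1.15288957e+00,  2.64747518e-01,  1.60540429e+00, -2.34785630e-05,
        1.27363829e+00, -3.69057450e-02]), 'joint_vel': array([-0.0003735 ,  0.00077723, -0.00084691,  0.0005798 ,  0.00033962,
        0.00138846]), 'joint_torque': array([-3.41455074e-03, -5.15123892e+01, -3.67313039e+01,  5.54910741e-05,
        1.31290656e-02,  6.21314967e-06]), 'tool_pos': array([ 0.29618063, -0.60564549,  0.19044952]), 'tcp_rot': array([-0.45609532,  1.97118027, -1.96682808]), 'wrist_force': array([-0.5185893 ,  1.58523993,  0.41330515]), 'torque': array([ 0.05456176, -0.01779088,  0.0739076 ]), 'width': 1.002518974912294} -0.0187
[[359.13828093   0.         268.83547577]
 [  0.         359.13828093 193.21624719]
 [  0.           0.           1.        ]] [[-0.67738208  0.60149884 -0.42350048  0.93473084]
 [ 0.73560233  0.54873365 -0.39721604  0.4236774 ]
 [-0.00653602 -0.58059497 -0.8141663   0.98771569]
 [ 0.          0.          0.          1.        ]]
[[424.95457764   0.         256.2484556 ]
 [  0.         424.95457764 187.26307932]
 [  0.           0.           1.        ]] [[ 0.00882784 -0.99693695  0.07770963  0.37065843]
 [-0.99991272 -0.00956461 -0.00911398  0.01730256]
 [ 0.00982933 -0.07762239 -0.99693438  1.51063572]
 [ 0.          0.          0.          1.        ]]
```

View pics/scene0.png

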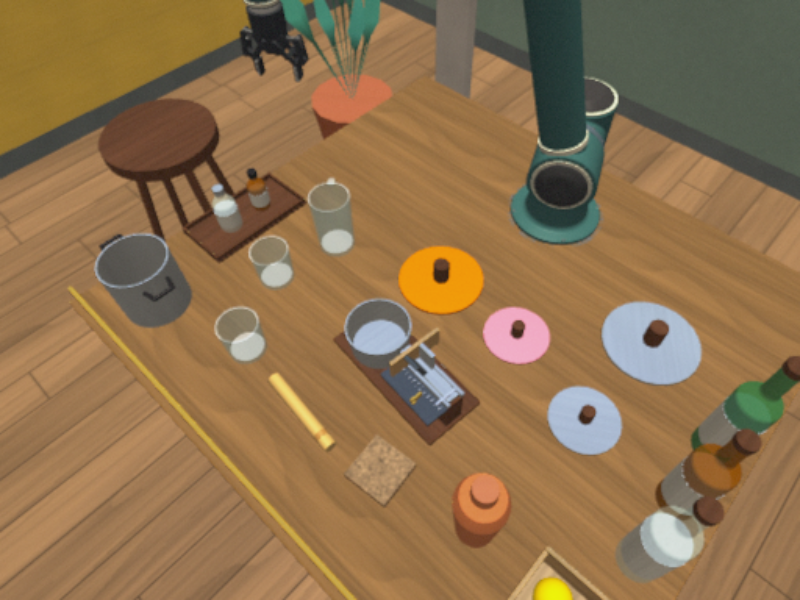

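View pics/top0.png

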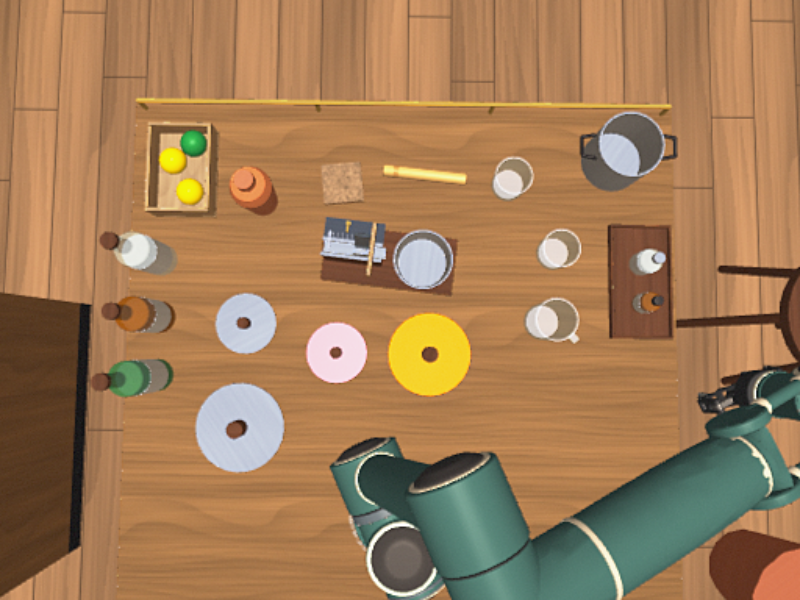

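Candidates for the lid in the top view (800x600 pixels): small silver (245,323), large silver (240,428), pink (336,352) and orange (430,354). By the description it is the small silver one. I'll check it in a crop and measure.

```bash
cat > h.py <<'E'
import numpy as np,cv2
def load(n):
    c=dict(np.load(n)); return c
def cloud(c):
    z=c["z_map"];K=c["mtx"];v,u=np.mgrid[:z.shape[0],:z.shape[1]]
    p=np.stack([(u-K[0,2])/K[0,0]*z,(v-K[1,2])/K[1,1]*z,z],-1)
    T=c["world_from_camera"];w=p@T[:3,:3].T+T[:3,3]; w[z==0]=np.nan
    return w
def crop(c,u0,u1,v0,v1,fn):
    im=c["image"][v0:v1,u0:u1,::-1];s=min(800/im.shape[1],600/im.shape[0])
    cv2.imwrite(fn,cv2.resize(im,None,fx=s,fy=s,interpolation=cv2.INTER_CUBIC));print(fn,s)
E
python3 - <<'E'
from h import *
t=load("top0.npz");s=load("scene0.npz")
crop(t,195,305,125,200,"pics/c1.png")
crop(s,210,310,180,285,"pics/c2.png")
crop(t,115,235,180,310,"pics/c3.png")
for n,c,boxes in(("top",t,dict(small=(135,180,185,230),large=(122,185,242,305),tub=(248,294,143,189))),("scene",s,dict(small=(348,400,245,292),large=(382,452,190,248)))):
    w=cloud(c)
    for k,(u0,u1,v0,v1) in boxes.items():
        p=w[v0:v1,u0:u1].reshape(-1,3);p=p[~np.isnan(p[:,0])]
        print(n,k,np.histogram(p[:,2],bins=np.arange(-.01,.13,.005))[0])
        for lo,hi in((.009,.02),(.042,.056),(.07,.09)):
            q=p[(p[:,2]>lo)&(p[:,2]<hi)]
            if len(q)>8:
                (cx,cy),r=cv2.minEnclosingCircle(q[:,:2].astype(np.float32)); print(lo,len(q),"circ",cx,cy,r,"mean",q.mean(0))
E
```

```text
pics/c1.png 7.2727272727272725
pics/c2.png 5.714285714285714
pics/c3.png 4.615384615384615
top small [ 76 386 326 210 612 321  33   2   3   2   9  21  12   4   0   0   0   0
   0   0   0   0   0   0   0   0   0   0]
0.009 1004 circ 0.4135996699333191 0.3479820191860199 0.07994396239519119 mean [0.41524581 0.35017044 0.01381102]
0.042 38 circ 0.4153311550617218 0.35046905279159546 0.01244691014289856 mean [0.41561378 0.35068449 0.04923852]
top large [ 101  640  610   84  166 1035 1054  143    3    3    4    3    6    6
    1   39   47   12    0    0    0    0    0    0    0    0    0    0]
0.009 1206 circ 0.20844335854053497 0.35952869057655334 0.12035346031188965 mean [0.18488831 0.3573037  0.01737474]
0.042 14 circ 0.18788334727287292 0.35345354676246643 0.0175771564245224 mean [0.19307821 0.34630634 0.04988331]
0.07 59 circ 0.18595387041568756 0.3559189438819885 0.017997141927480698 mean [0.18617294 0.35621363 0.07284043]
top tub [ 35 212 230 163 476 474 145  22  26  18  21  20  21  23  17  27  34  84
  55   4   0   0   0   0   0   0   0   0]
0.009 1004 circ 0.5571314096450806 -0.0
[... 491 characters left out ...]
091075897217 0.3520037531852722 0.06858068704605103 mean [0.42266107 0.35369588 0.0132452 ]
0.042 65 circ 0.4215347170829773 0.35221800208091736 0.01314025092869997 mean [0.42105521 0.35232122 0.04841934]
scene large [  19  951  453    1   52 1609  758   14    8   16   12   14   13   14
   17   40   61    0    0    0    0    0    0    0    0    0    0    0]
0.009 1661 circ 0.18932238221168518 0.35808065533638 0.09880808740854263 mean [0.19602708 0.36225204 0.01813433]
0.042 41 circ 0.19288693368434906 0.35816147923469543 0.018403807654976845 mean [0.20262828 0.35886335 0.04884581]
0.07 61 circ 0.19032493233680725 0.35853126645088196 0.01738196611404419 mean [0.19066432 0.3600838  0.07168047]
```

View pics/c1.png

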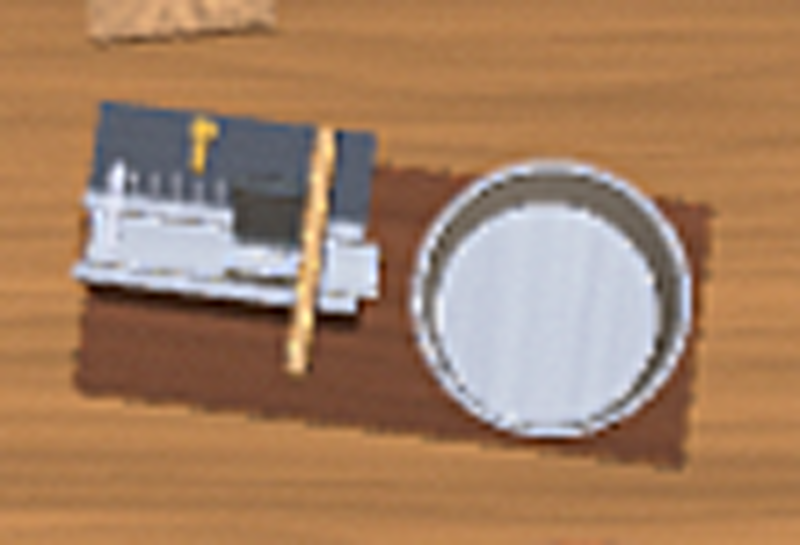

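View pics/c2.png

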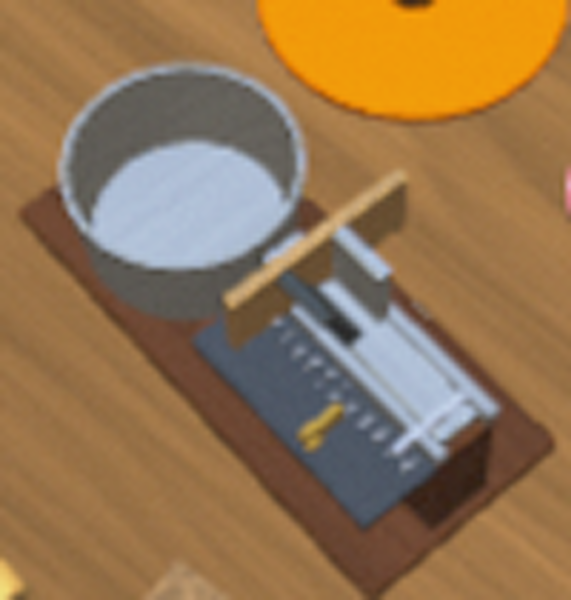

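View pics/c3.png

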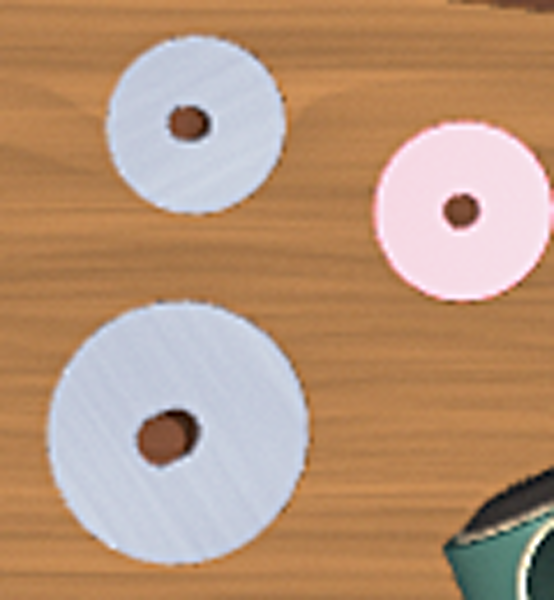

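The crops confirm the choice. In c3 the small silver lid is at (195,125), its plate is about 137 mm wide and its knob top is at z = 0.05, while the large silver one is a clear decoy. In c1 the tub is at (552,298), the pointer at (118,185), the brass mark at (203,140), the open lever at (268,213) and the crossbar at (312,250).

```bash
cat >> h.py <<'E'
def ray(c,u,v,z):
    K=c["mtx"];T=c["world_from_camera"]
    d=T[:3,:3]@np.array([(u-K[0,2])/K[0,0],(v-K[1,2])/K[1,1],1]);o=T[:3,3]
    return o+d*(z-o[2])/d[2]
def cpx(x,y,s,u0,v0): return (x+.5)/s-.5+u0,(y+.5)/s-.5+v0
E
python3 - <<'E'
from h import *
t=load("top0.npz");s=load("scene0.npz")
P=lambda x,y,z:ray(t,*cpx(x,y,800/110,195,125),z)
S=lambda x,y,z:ray(s,*cpx(x,y,600/105,210,180),z)
def line(a,b): d=b-a; print(np.round(a,4),np.round(b,4),"len",np.linalg.norm(d).round(4),"ang from -y deg",np.degrees(np.arctan2(d[0],-d[1])).round(2)); return d
print("top")
line(P(75,393,.012),P(685,468,.012)); line(P(385,165,.012),P(712,205,.012)); line(P(685,468,.012),P(712,205,.012))
line(P(295,372,.145),P(323,128,.145))
print("scene")
line(S(375,597,.012),S(20,213,.012));line(S(375,597,.012),S(553,440,.012)) 
line(S(230,300,.145),S(402,180,.145))
# pointer/mark
for n,f,pt in(("top",P,dict(ptr=(118,163,.1),mark_lo=(197,172,.102),mark_hi=(205,122,.102),ptrbase=(112,265,.1))),("scene",S,dict(ptr=(400,447,.1),mark1=(340,407,.102),mark2=(308,445,.102)))):
    for k,a in pt.items(): print(n,k,f(*a).round(4))
w=cloud(s)
p=w[185:245,215:270].reshape(-1,3);q=p[(p[:,2]>.074)&(p[:,2]<.09)]
q=q[(np.hypot(q[:,0]-.557,q[:,1]+.0435)<.075)]
print("scene tub",cv2.minEnclosingCircle(q[:,:2].astype(np.float32)))
for n,c,(u0,u1,v0,v1) in(("top",t,(195,260,135,180)),("scene",s,(240,300,205,270))):
    w=cloud(c)[v0:v1,u0:u1].reshape(-1,3)
    q=w[(w[:,2]>.138)&(w[:,2]<.152)]
    print(n,"crossbar+plate tops",len(q));print(np.round(q[np.argsort(q[:,0])][::3],3).tolist())
E
```

```text
top
[0.5165 0.1857 0.012 ] [ 0.4827 -0.1115  0.012 ] len 0.2991 ang from -y deg -6.48
[0.6301 0.036  0.012 ] [ 0.612  -0.1244  0.012 ] len 0.1614 ang from -y deg -6.44
[ 0.4827 -0.1115  0.012 ] [ 0.612  -0.1244  0.012 ] len 0.13 ang from -y deg 84.32
[0.5138 0.0733 0.145 ] [0.6235 0.0622 0.145 ] len 0.1102 ang from -y deg 84.21
scene
[0.6471 0.1746 0.012 ] [ 0.6153 -0.121   0.012 ] len 0.2973 ang from -y deg -6.14
[0.6471 0.1746 0.012 ] [0.5219 0.1859 0.012 ] len 0.1257 ang from -y deg -95.16
[0.6247 0.0615 0.145 ] [0.5205 0.0767 0.145 ] len 0.1053 ang from -y deg -98.3
top ptr [0.6145 0.1579 0.1   ]
top mark_lo [0.6104 0.1213 0.102 ]
top mark_hi [0.6337 0.118  0.102 ]
top ptrbase [0.5671 0.1599 0.1   ]
scene ptr [0.6105 0.1565 0.1   ]
scene mark1 [0.615  0.1223 0.102 ]
scene mark2 [0.6397 0.1246 0.102 ]
scene tub ((0.5589192509651184, -0.04280591383576393), 0.06620297580957413)
top crossbar+plate tops 146
[[0.513, 0.074, 0.144], [0.516, 0.071, 0.143], [0.523, 0.074, 0.142], [0.526, 0.071, 0.149], [0.529, 0.067, 0.146], [0.532, 0.074, 0.147], [0.536, 0.068, 0.145], [0.539, 0.071, 0.1
[... 1778 characters left out ...]
578, 0.066, 0.146], [0.582, 0.066, 0.144], [0.584, 0.064, 0.144], [0.587, 0.063, 0.143], [0.59, 0.066, 0.144], [0.592, 0.068, 0.144], [0.596, 0.064, 0.144], [0.597, 0.084, 0.142], [0.598, 0.081, 0.145], [0.598, 0.093, 0.143], [0.599, 0.078, 0.143], [0.599, 0.06, 0.144], [0.6, 0.072, 0.142], [0.6, 0.076, 0.142], [0.601, 0.092, 0.145], [0.602, 0.085, 0.143], [0.602, 0.066, 0.143], [0.603, 0.071, 0.144], [0.603, 0.086, 0.14], [0.604, 0.068, 0.142], [0.604, 0.101, 0.139], [0.605, 0.091, 0.144], [0.608, 0.061, 0.146], [0.611, 0.064, 0.146], [0.614, 0.063, 0.149], [0.615, 0.064, 0.141], [0.618, 0.059, 0.144], [0.62, 0.065, 0.144], [0.622, 0.06, 0.146], [0.626, 0.063, 0.143], [0.628, 0.061, 0.144]]
```

```bash
cat >> h.py <<'E'
from scipy.spatial.transform import Rotation as Rr
A=np.radians(-6.2)
SX=np.array([np.sin(A),-np.cos(A),0]);SY=np.array([np.cos(A),np.sin(A),0])
def Rgoal(sg): 
    y=np.array([0,0,-1.]);z=sg*SY;return np.stack([np.cross(y,z),y,z],1)
def go(s,p=None,sg=None):
    R=Rr.from_rotvec(s["tcp_rot"]).as_matrix()
    if sg: print("turn(tool)",Rr.from_matrix(R.T@Rgoal(sg)).as_rotvec().round(4))
    if p is not None: print("shift now-axes",(R.T@(np.array(p)-s["tool_pos"])).round(4)," after-turn" ,(Rgoal(sg).T@(np.array(p)-s["tool_pos"])).round(4) if sg else "")
def st(s): print("t",round(s["time"],2),"pos",s["tool_pos"].round(4),"F",s["wrist_force"].round(1),"w",round(s["width"],3),"q",s["q"].round(2)); print(Rr.from_rotvec(s["tcp_rot"]).as_matrix().round(3).tolist())
E
python3 - <<'E'
from h import *
from workcell import bot
s=bot.read_state();st(s)
for sg in(1,-1): go(s,(.4175,.3515,.27),sg)
E
```

```text
t 0.1 pos [ 0.2962 -0.6057  0.1906] F [0.  0.1 0.1] w 1.0 q [-1.15  0.26  1.61 -0.    1.27 -0.04]
[[-0.898, -0.001, 0.439], [-0.439, 0.002, -0.898], [-0.0, -1.0, -0.002]]
turn(tool) [ 0.0018 -1.0078 -0.0011]
shift now-axes [-0.5295 -0.0778 -0.8068]  after-turn [-0.9647 -0.0794  0.0172]
turn(tool) [1.3000e-03 2.1338e+00 2.1000e-03]
shift now-axes [-0.5295 -0.0778 -0.8068]  after-turn [ 0.9647 -0.0794 -0.0172]
```

```bash
python3 -m handwheel '[[0,-0.04,0,0,-0.168,0,1],[0,-0.04,0,0,-0.168,0,1],[0,0,0,0,-0.168,0,1],[0,0,0,0,-0.168,0,1],[0,0,0,0,-0.168,0,1],[0,0,0,0,-0.168,0,1],[0,0,0.05,0,0,0,1],[0,0,0.05,0,0,0,1]]'
python3 - <<'E'
from h import *
from workcell import bot
s=bot.read_state();st(s)
go(s,(.4175,.3515,.20),1)
E
```

```text
time: 1.1
tool_pos: [0.3962, -0.6173, 0.2713]
tcp_rot: [-1.155, 1.29, -1.289]
wrist_force: [0.2, -0.8, -0.1]
width: 0.993
t 1.1 pos [ 0.3962 -0.6173  0.2713] F [ 0.2 -0.8 -0.1] w 0.993 q [-1.03  0.34  1.36 -0.    1.44 -0.92]
[[-0.109, -0.0, 0.994], [-0.994, 0.001, -0.109], [-0.001, -1.0, -0.0]]
turn(tool) [ 0.0005 -0.0014 -0.0005]
shift now-axes [-0.9653  0.0719 -0.0848]  after-turn [-0.9654  0.0713 -0.0835]
```

```bash
python3 -m handwheel '[[-0.06,0,0,0,0,0,1],[-0.06,0,0,0,0,0,1],[-0.06,0,0,0,0,0,1],[-0.06,0,0,0,0,0,1],[-0.06,0,0,0,0,0,1],[-0.06,0,0,0,0,0,1],[-0.06,0,0,0,0,0,1],[-0.06,0,0,0,0,0,1]]'
python3 -m handwheel '[[-0.06,0,0,0,0,0,1],[-0.06,0,0,0,0,0,1],[-0.06,0,0,0,0,0,1],[-0.06,0,0,0,0,0,1],[-0.06,0,0,0,0,0,1],[-0.06,0,0,0,0,0,1],[-0.06,0,-0.04,0,0,0,1],[-0.06,0,-0.04,0,0,0,1]]'
python3 - <<'E'
from h import *
from workcell import bot
s=bot.read_state();st(s)
go(s,(.4175,.3515,.10),1)
E
```

```text
time: 2.1
tool_pos: [0.4473, -0.138, 0.2714]
tcp_rot: [-1.156, 1.289, -1.288]
wrist_force: [1.3, -0.2, -0.2]
width: 1.001
time: 3.1
tool_pos: [0.4277, 0.3304, 0.2711]
tcp_rot: [-1.157, 1.289, -1.289]
wrist_force: [0.3, 1.0, 0.6]
width: 1.001
t 3.1 pos [0.4277 0.3304 0.2711] F [0.3 1.  0.6] w 1.001 q [ 0.61 -0.03  1.79 -0.    1.39  0.72]
[[-0.108, -0.001, 0.994], [-0.994, -0.001, -0.108], [0.001, -1.0, -0.001]]
turn(tool) [ 0.0007 -0.      0.0007]
shift now-axes [-0.02    0.1711 -0.0123]  after-turn [-0.0198  0.1711 -0.0124]
```

```bash
python3 -m handwheel '[[-0.02,0.05,-0.0125,0,0,0,1],[0,0.05,0,0,0,0,1],[0,0.05,0,0,0,0,1],[0,0.03,0,0,0,0,1],[0,0,0,0,0,0,1]]'
python3 - <<'E'
from h import *
from workcell import bot,optics
s=bot.read_state();st(s)
for n in("scene","top"):
    c=optics.read_camera(n);np.savez(f"{n}1.npz",**c)
    if n=="scene": crop(c,320,430,210,300,"pics/d1s.png")
    else: crop(c,115,235,170,260,"pics/d1t.png")
E
```

```text
time: 3.72
tool_pos: [0.4156, 0.348, 0.0882]
tcp_rot: [-1.164, 1.29, -1.289]
wrist_force: [-0.3, -0.5, 0.4]
width: 0.999
t 3.73 pos [0.4156 0.348  0.0882] F [-0.3 -0.5  0.4] w 0.999 q [0.65 0.11 1.99 0.   1.05 0.76]
[[-0.108, -0.006, 0.994], [-0.994, -0.005, -0.108], [0.005, -1.0, -0.006]]
pics/d1s.png 6.666666666666667
pics/d1t.png 6.666666666666667
```

View pics/d1s.png

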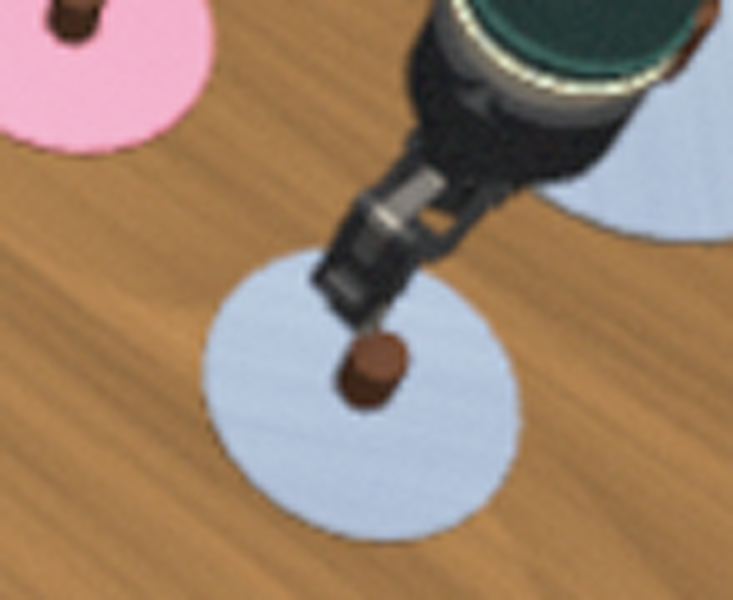

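Run:
```python
from h import *
c=load("scene1.npz")
def proj(c,p):
    T=np.linalg.inv(c["world_from_camera"]);q=T[:3,:3]@p+T[:3,3];K=c["mtx"];return np.array([K[0,0]*q[0]/q[2]+K[0,2],K[1,1]*q[1]/q[2]+K[1,2]])
p=np.array([.4156,.348,.088])
for d in(-.0425,.0425): 
    for h in (0,.013,.03): print(d,h,((proj(c,p+SY*d+[0,0,h])-[320,210])*6.667).round())
w=cloud(c)[240:280,365:400].reshape(-1,3)
for n,cc,(u0,u1,v0,v1) in(("scene",c,(340,400,245,292)),("top",load("top1.npz"),(115,200,170,240))):
    w=cloud(cc)[v0:v1,u0:u1].reshape(-1,3);q=w[(w[:,2]>.044)&(w[:,2]<.056)&(np.hypot(w[:,0]-.418,w[:,1]-.351)<.025)];print(n,len(q),q.mean(0) if len(q) else "")
```

```text
-0.0425 0 [459. 237.]
-0.0425 0.013 [468. 223.]
-0.0425 0.03 [479. 203.]
0.0425 0 [328. 363.]
0.0425 0.013 [335. 349.]
0.0425 0.03 [344. 331.]
scene 59 [0.42149332 0.35257502 0.04895227]
top 37 [0.41530318 0.34987449 0.04952088]
```

View pics/d1t.png

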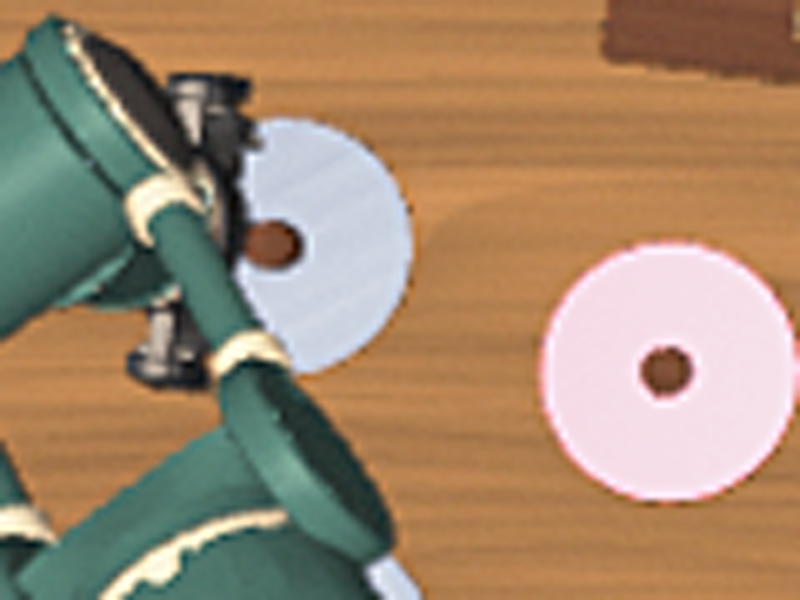

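```bash
python3 -m handwheel '[[-0.0035,0.02,0.0025,0,0,0,1],[0,0.02,0,0,0,0,1],[0,0.015,0,0,0,0,1],[0,0.011,0,0,0,0,1],[0,0,0,0,0,0,1]]' 40
python3 - <<'E'
from h import *
from workcell import bot,optics
s=bot.read_state();st(s)
c=optics.read_camera("scene");crop(c,320,430,210,300,"pics/d2s.png")
E
```

```text
time: 4.45
tool_pos: [0.4207, 0.3528, 0.0248]
tcp_rot: [-1.158, 1.289, -1.289]
wrist_force: [0.1, -0.3, 0.1]
width: 1.002
t 4.45 pos [0.4207 0.3528 0.0248] F [ 0.1 -0.3  0.1] w 1.002 q [ 0.65  0.19  2.02 -0.    0.93  0.76]
[[-0.108, -0.001, 0.994], [-0.994, -0.001, -0.108], [0.001, -1.0, -0.001]]
pics/d2s.png 6.666666666666667
```

View pics/d2s.png

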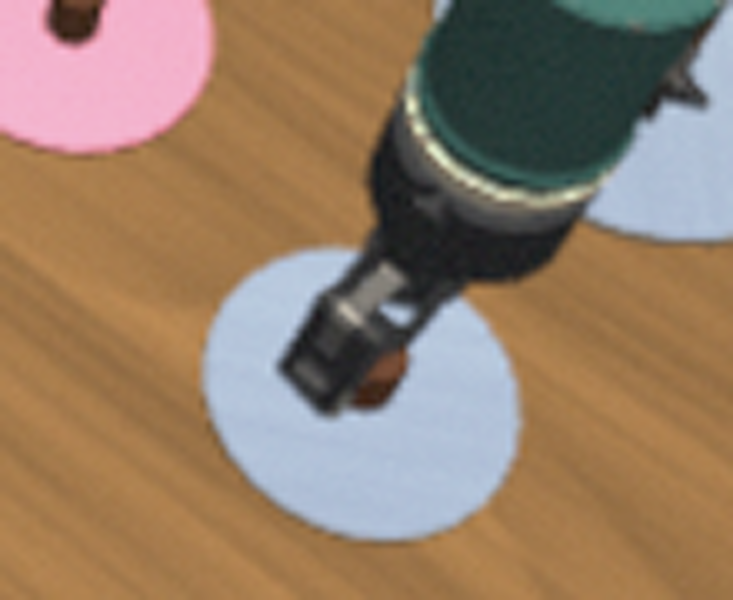

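```bash
python3 -m handwheel '[[0,0.005,-0.002,0,0,0,1],[0,0,0,0,0,0,0],[0,0,0,0,0,0,0],[0,0,0,0,0,0,0],[0,0,0,0,0,0,0],[0,0,0,0,0,0,0],[0,0,0,0,0,0,0],[0,0,0,0,0,0,0]]' 50
python3 - <<'E'
from h import *
from workcell import bot,optics
s=bot.read_state();st(s)
E
```

```text
time: 5.5
tool_pos: [0.4194, 0.3535, 0.0208]
tcp_rot: [-1.156, 1.288, -1.288]
wrist_force: [-1.0, 0.9, -0.2]
width: 0.001
t 5.5 pos [0.4194 0.3535 0.0208] F [-1.   0.9 -0.2] w 0.001 q [0.65 0.2  2.03 0.   0.92 0.76]
[[-0.108, -0.0, 0.994], [-0.994, 0.0, -0.108], [-0.0, -1.0, -0.0]]
```

Run:
```python
from h import *
from workcell import bot,optics
c=optics.read_camera("scene");np.savez("scene2.npz",**c);crop(c,330,420,220,300,"pics/d3s.png")
c=optics.read_camera("top");np.savez("top2.npz",**c);crop(c,115,205,170,240,"pics/d3t.png")
```

```text
pics/d3s.png 7.5
pics/d3t.png 8.571428571428571
```

View pics/d3s.png

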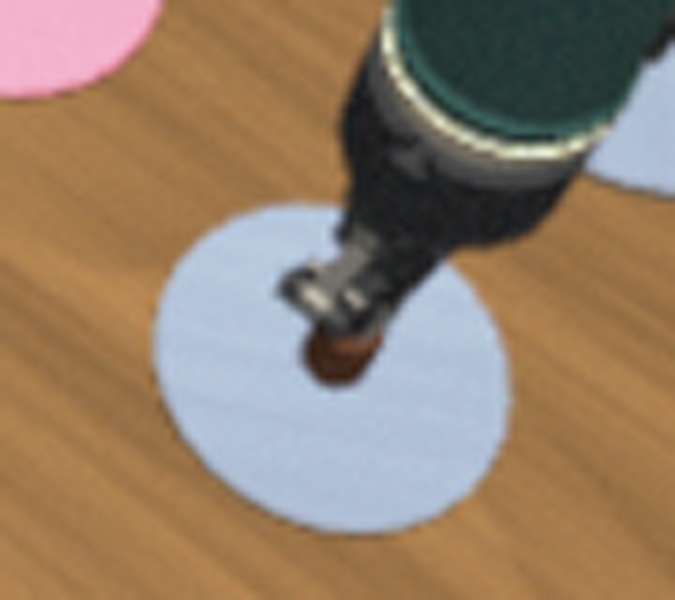

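View pics/d3t.png

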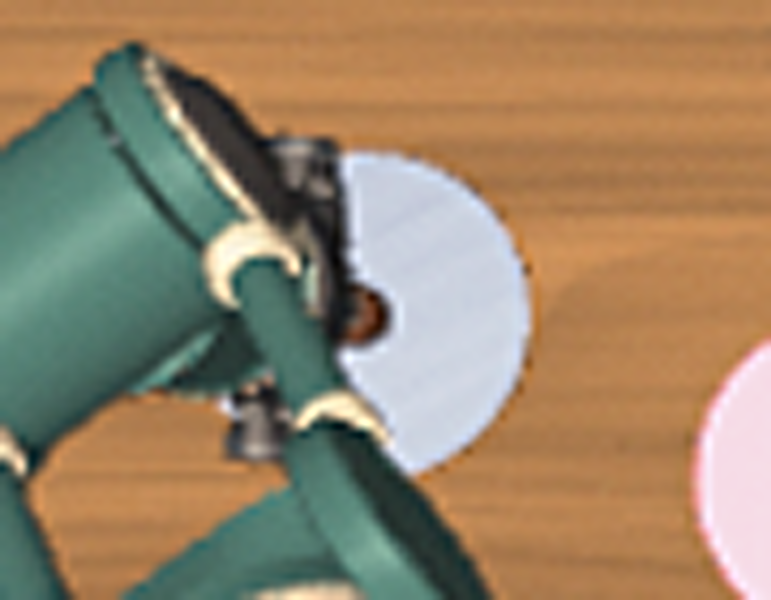

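Run:
```python
from h import *
c=load("scene2.npz");w=cloud(c);im=c["image"]
for v in range(252,274,1):
    print(v,[ (tuple((w[v,u]*1000).round().astype(int).tolist()), im[v,u].tolist()) for u in range(366,384,4)])
```

```text
252 [((392, 308, 14), [185, 202, 221]), ((383, 317, 14), [184, 199, 221]), ((462, 341, 164), [155, 166, 187]), ((460, 349, 174), [83, 81, 78]), ((458, 357, 181), [41, 40, 40])]
253 [((395, 310, 16), [186, 203, 222]), ((384, 318, 10), [186, 201, 222]), ((376, 327, 9), [177, 191, 215]), ((460, 350, 168), [97, 94, 89]), ((457, 358, 176), [36, 35, 39])]
254 [((397, 312, 15), [188, 202, 222]), ((388, 320, 13), [175, 189, 212]), ((465, 343, 161), [152, 161, 173]), ((461, 351, 166), [107, 105, 100]), ((460, 359, 176), [32, 37, 34])]
255 [((398, 313, 12), [182, 198, 218]), ((466, 336, 146), [121, 131, 142]), ((467, 345, 161), [116, 114, 110]), ((463, 353, 166), [78, 78, 73]), ((454, 360, 162), [32, 36, 31])]
256 [((401, 315, 12), [182, 200, 220]), ((470, 338, 150), [62, 64, 64]), ((468, 346, 160), [115, 112, 107]), ((435, 350, 112), [63, 64, 62]), ((449, 360, 150), [34, 35, 35])]
257 [((405, 317, 13), [177, 194, 216]), ((474, 340, 154), [96, 92, 90]), ((471, 348, 159), [116, 112, 107]), ((437, 351, 111), [58, 60, 62]), ((437, 360, 125), [29, 29, 33])]
258 [((408, 319, 14), [156, 171, 190]), 
[... 2083 characters left out ...]
 12), [180, 196, 218]), ((432, 348, 14), [177, 193, 215]), ((430, 358, 25), [65, 43, 30]), ((414, 365, 10), [140, 147, 163]), ((408, 374, 13), [179, 195, 217])]
271 [((441, 341, 12), [179, 195, 217]), ((433, 350, 11), [177, 194, 216]), ((431, 359, 23), [104, 103, 114]), ((420, 367, 16), [172, 187, 209]), ((412, 376, 16), [178, 194, 216])]
272 [((444, 343, 13), [181, 197, 218]), ((436, 352, 13), [180, 197, 218]), ((429, 360, 13), [165, 179, 199]), ((421, 369, 13), [178, 193, 215]), ((415, 377, 16), [175, 191, 214])]
273 [((445, 345, 10), [181, 195, 218]), ((439, 353, 13), [180, 197, 218]), ((432, 362, 14), [178, 195, 217]), ((424, 370, 15), [180, 197, 217]), ((417, 379, 15), [177, 191, 215])]
```

Run:
```python
from h import *
def proj(c,p):
    T=np.linalg.inv(c["world_from_camera"]);q=T[:3,:3]@p+T[:3,3];K=c["mtx"];return np.array([K[0,0]*q[0]/q[2]+K[0,2],K[1,1]*q[1]/q[2]+K[1,2]])
c=load("scene0.npz");w=cloud(c);crop(c,145,205,0,55,"pics/e0.png")
zj=np.array([.439,-.898,0]);p=np.array([.2962,-.6057,.1906])
for d in(-.0425,0,.0425):
  for h in (0,.013,.0727): print(d,h,((proj(c,p+zj*d+[0,0,h])-[145,0])*(600/55)).round())
q=w[0:55,145:205].reshape(-1,3);q=q[np.hypot(q[:,0]-.296,q[:,1]+.606)<.08];q=q[q[:,2]>.1];print(len(q),np.sort(q[:,2])[:40:4])
c=load("top0.npz");w=cloud(c).reshape(-1,3);q=w[np.hypot(w[:,0]-.296,w[:,1]+.606)<.09];q=q[q[:,2]>.1];print(len(q),np.sort(q[:,2])[::20] if len(q) else '')
# now
c=load("scene2.npz");w=cloud(c).reshape(-1,3);q=w[np.hypot(w[:,0]-.42,w[:,1]-.353)<.05];q=q[q[:,2]>.055]
h=np.histogram(q[:,2],np.arange(.05,.3,.01));print(h[0])
for lo in np.arange(.05,.2,.01):
    a=q[(q[:,2]>=lo)&(q[:,2]<lo+.01)]
    if len(a): print(lo.round(2),a.mean(0).round(3),a.min(0).round(3),a.max(0).round(3))
```

```text
pics/e0.png 10.909090909090908
-0.0425 0 [524. 695.]
-0.0425 0.013 [517. 661.]
-0.0425 0.0727 [484. 498.]
0 0 [409. 674.]
0 0.013 [401. 640.]
0 0.0727 [363. 477.]
0.0425 0 [294. 653.]
0.0425 0.013 [286. 619.]
0.0425 0.0727 [244. 456.]
1285 [0.2426945  0.24543136 0.24726628 0.25093103 0.25121624 0.25247586
 0.2542854  0.25635503 0.25675959 0.25839846]
1217 [0.24664904 0.27226795 0.29596178 0.30003236 0.30340051 0.30894862
 0.31186269 0.31675156 0.32078909 0.32644198 0.33079201 0.33464043
 0.33828363 0.34209467 0.34397711 0.3453123  0.3473713  0.3497152
 0.35952318 0.36556036 0.36936755 0.37391007 0.37842116 0.38277601
 0.38696353 0.39086163 0.39518498 0.39923071 0.40147986 0.40295459
 0.4042351  0.40697519 0.42334691 0.42682056 0.43203201 0.43756322
 0.43939184 0.44138501 0.44534383 0.45042186 0.45515489 0.46020895
 0.46365631 0.4688063  0.47334412 0.47778573 0.48229765 0.48717812
 0.49296789 0.49871819 0.50523478 0.51383991 0.52022082 0.53241484
 0.53698242 0.54192518 0.5668926  0.59554632 0.60280392 0.60649973
 0.60913988]
[  0   7   1   4   0   6  20  11  10  21  16  40  26  21  60
[... 243 characters left out ...]
5 0.361 0.105] [0.429 0.358 0.102] [0.437 0.364 0.109]
0.11 [0.442 0.357 0.114] [0.433 0.35  0.11 ] [0.459 0.362 0.118]
0.12 [0.444 0.362 0.126] [0.419 0.358 0.124] [0.465 0.369 0.129]
0.13 [0.438 0.365 0.134] [0.417 0.359 0.131] [0.459 0.37  0.139]
0.14 [0.458 0.351 0.146] [0.437 0.334 0.141] [0.47  0.368 0.15 ]
0.15 [0.449 0.356 0.155] [0.438 0.333 0.15 ] [0.469 0.368 0.16 ]
0.16 [0.458 0.352 0.165] [0.439 0.338 0.161] [0.469 0.37  0.17 ]
0.17 [0.459 0.35  0.174] [0.451 0.339 0.17 ] [0.464 0.36  0.18 ]
0.18 [0.457 0.348 0.184] [0.453 0.334 0.18 ] [0.459 0.358 0.19 ]
0.19 [0.451 0.357 0.195] [0.422 0.318 0.19 ] [0.46 0.39 0.2 ]
0.2 [0.45  0.356 0.205] [0.421 0.317 0.2  ] [0.461 0.39  0.21 ]
```

View pics/e0.png

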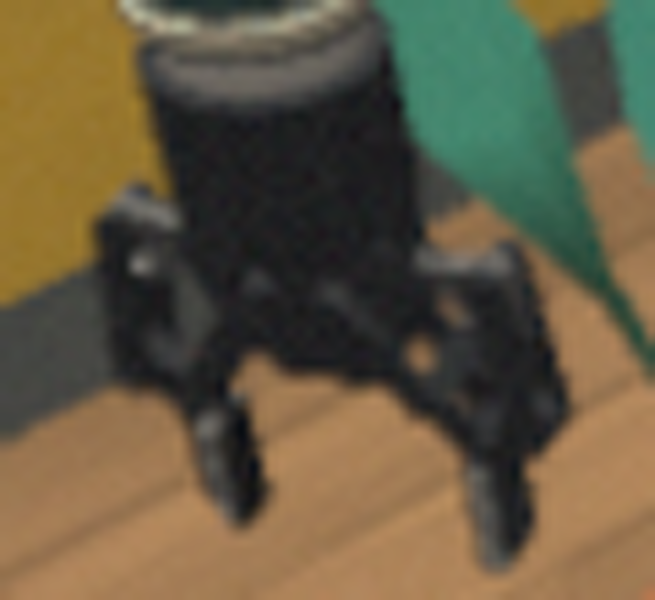

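Both fingertips measure about 35 mm above the reported TCP, at the start pose (e0: tips at (240,520) and (500,565)) and again now. So the reported TCP lies 35 mm beyond the real tips. The fingers shut on air just above the knob and the lid did not move. I'll allow for the offset and lower further.

```bash
python3 -m handwheel '[[0,0,0,0,0,0,1],[0,0,0,0,0,0,1],[0,0,0,0,0,0,1],[0,0,0,0,0,0,1],[0,0.012,0,0,0,0,1],[0,0.012,0,0,0,0,1],[0,0.008,0,0,0,0,1],[0,0,0,0,0,0,1]]'
python3 - <<'E'
from h import *
from workcell import bot,optics
s=bot.read_state();st(s)
c=optics.read_camera("scene");np.savez("scene3.npz",**c);crop(c,330,420,220,300,"pics/d4s.png")
E
```

```text
time: 6.6
tool_pos: [0.4183, 0.3527, -0.0127]
tcp_rot: [-1.159, 1.289, -1.289]
wrist_force: [0.3, -1.1, -1.0]
width: 1.0
t 6.6 pos [ 0.4183  0.3527 -0.0127] F [ 0.3 -1.1 -1. ] w 1.0 q [0.65 0.24 2.05 0.   0.85 0.76]
[[-0.108, -0.002, 0.994], [-0.994, -0.002, -0.108], [0.002, -1.0, -0.002]]
pics/d4s.png 7.5
```

View pics/d4s.png

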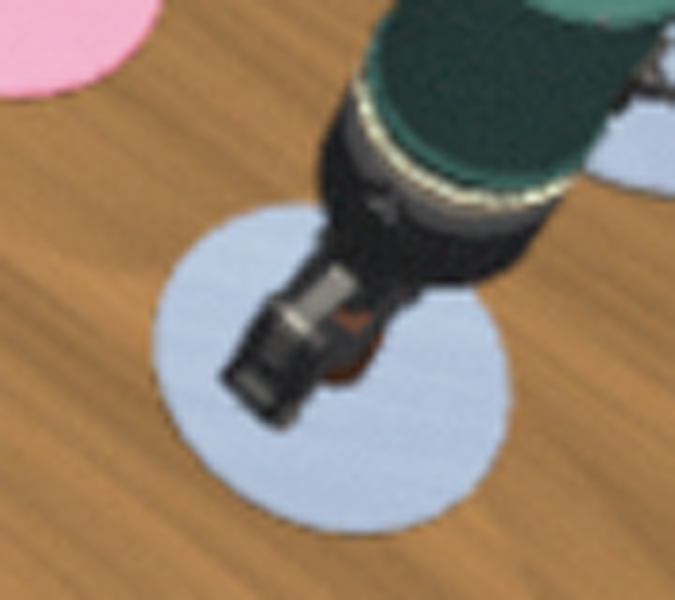

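```bash
python3 -m handwheel '[[0,0,0,0,0,0,0],[0,0,0,0,0,0,0],[0,0,0,0,0,0,0],[0,0,0,0,0,0,0],[0,0,0,0,0,0,0],[0,0,0,0,0,0,0]]' 60
python3 - <<'E'
from h import *
from workcell import bot,optics
s=bot.read_state();st(s)
c=optics.read_camera("scene");np.savez("scene4.npz",**c);crop(c,330,420,220,300,"pics/d5s.png")
E
```

```text
time: 7.4
tool_pos: [0.4193, 0.3538, -0.0106]
tcp_rot: [-1.156, 1.289, -1.288]
wrist_force: [-1.2, -0.8, 6.3]
width: 0.282
t 7.4 pos [ 0.4193  0.3538 -0.0106] F [-1.2 -0.8  6.3] w 0.282 q [0.66 0.24 2.05 0.   0.85 0.76]
[[-0.108, 0.0, 0.994], [-0.994, 0.0, -0.108], [-0.0, -1.0, -0.0]]
pics/d5s.png 7.5
```

View pics/d5s.png

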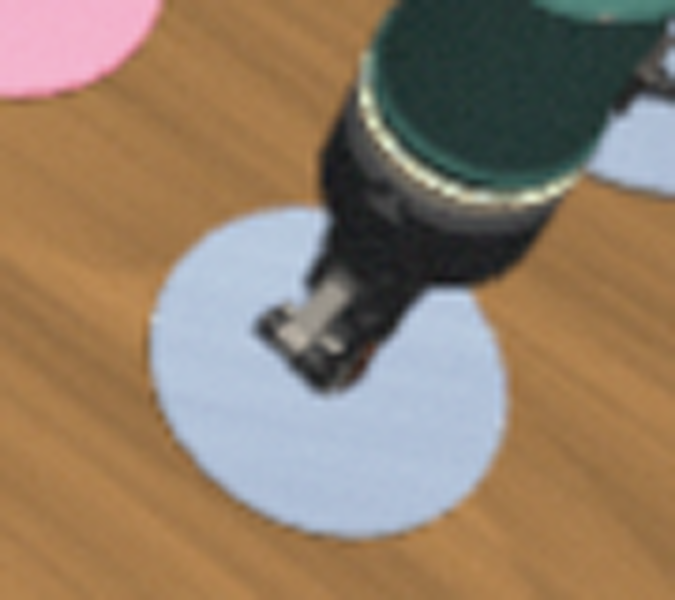

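```bash
python3 -m handwheel '[[0,-0.02,0,0,0,0,0],[0,-0.04,0,0,0,0,0],[0,-0.05,0,0,0,0,0],[0,-0.05,0,0,0,0,0],[0,-0.05,0,0,0,0,0],[0,0,0,0,0,0,0]]'
python3 - <<'E'
from h import *
from workcell import bot,optics
s=bot.read_state();st(s)
go(s,(.5577,-.0432,.20))
c=optics.read_camera("scene");np.savez("scene5.npz",**c);crop(c,290,430,170,280,"pics/d6s.png")
E
```

```text
time: 8.2
tool_pos: [0.4223, 0.3555, 0.2037]
tcp_rot: [-1.146, 1.285, -1.287]
wrist_force: [0.3, 0.9, -2.9]
width: 0.286
t 8.2 pos [0.4223 0.3555 0.2037] F [ 0.3  0.9 -2.9] w 0.286 q [ 0.65  0.02  1.86 -0.    1.25  0.76]
[[-0.108, 0.008, 0.994], [-0.994, 0.006, -0.108], [-0.007, -1.0, 0.007]]
shift now-axes [0.3818 0.0025 0.1776]  after-turn 
pics/d6s.png 5.454545454545454
```

View pics/d6s.png

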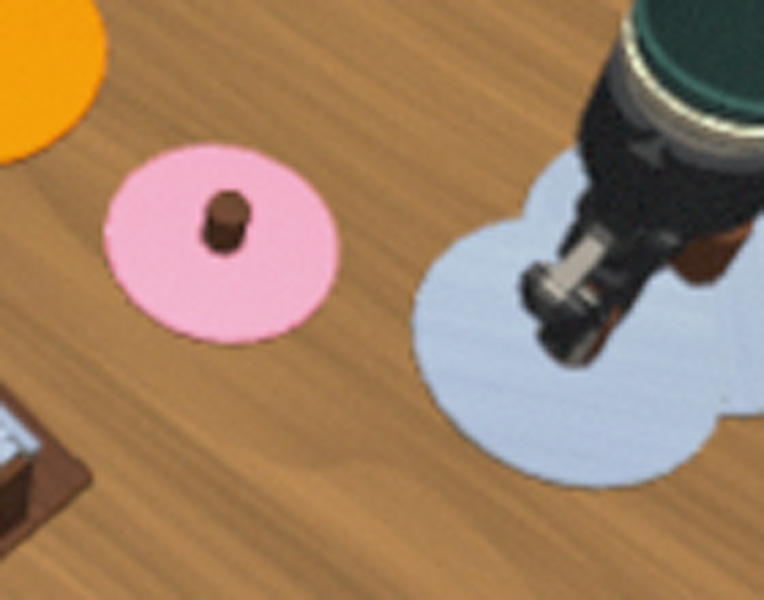

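```bash
python3 -m handwheel '[[0.048,0,0.022,0,0,0,0],[0.048,0,0.022,0,0,0,0],[0.048,0,0.022,0,0,0,0],[0.048,0,0.022,0,0,0,0],[0.048,0,0.022,0,0,0,0],[0.048,0,0.022,0,0,0,0],[0.048,0,0.022,0,0,0,0],[0.046,0,0.0235,0,0,0,0]]'
python3 -m handwheel '[[0,0.03,0,0,0,0,0],[0,0.03,0,0,0,0,0],[0,0,0,0,0,0,0],[0,0,0,0,0,0,0]]'
cat > lid.py <<'E'
from h import *
from workcell import bot,optics
import sys
s=bot.read_state();st(s)
tag=sys.argv[1]
for n in("scene","top"):
    c=optics.read_camera(n);np.savez(f"{n}_{tag}.npz",**c);w=cloud(c)
    # lid plate: bluish-silver points near expected plate height
    zp=s["tool_pos"][2]+.0356-.011
    m=(abs(w[...,2]-zp)<.012)&(np.hypot(w[...,0]-s["tool_pos"][0],w[...,1]-s["tool_pos"][1])<.085)
    q=w[m]; 
    # fit plane
    C=np.linalg.lstsq(np.c_[q[:,:2]-q[:,:2].mean(0),np.ones(len(q))],q[:,2],rcond=None)[0]
    (cx,cy),r=cv2.minEnclosingCircle(q[:,:2].astype(np.float32))
    print(n,len(q),"plate z exp",round(zp,4),"tilt/z",C.round(4),"centre",round(cx,4),round(cy,4),"r",round(r,4))
    p=(200,300,120,195) if n=="top" else (200,310,165,260)
    crop(c,*p,f"pics/{tag}_{n}.png")
E
python3 lid.py f1
```

```text
time: 9.25
tool_pos: [0.5528, -0.047, 0.1951]
tcp_rot: [-1.16, 1.293, -1.286]
wrist_force: [-0.1, 0.5, -3.4]
width: 0.282
time: 9.75
tool_pos: [0.554, -0.0453, 0.1379]
tcp_rot: [-1.158, 1.29, -1.287]
wrist_force: [0.4, 0.6, -2.3]
width: 0.282
t 9.75 pos [ 0.554  -0.0453  0.1379] F [ 0.4  0.6 -2.3] w 0.282 q [-0.13  0.08  1.92 -0.    1.14 -0.02]
[[-0.108, -0.002, 0.994], [-0.994, 0.0, -0.108], [0.0, -1.0, -0.002]]
scene 1094 plate z exp 0.1625 tilt/z [-0.0015 -0.0029  0.1621] centre 0.5563 -0.0461 r 0.0682
pics/f1_scene.png 6.315789473684211
top 461 plate z exp 0.1625 tilt/z [-0.0011 -0.004   0.1635] centre 0.552 -0.0469 r 0.0672
pics/f1_top.png 8.0
```

```bash
python3 -c "
import cv2;a=cv2.imread('pics/f1_scene.png');b=cv2.imread('pics/f1_top.png')
print(a.shape,b.shape)
h=400
r=lambda i:cv2.resize(i,(400,int(i.shape[0]*400/i.shape[1])))
a,b=r(a),r(b);o=__import__('numpy').zeros((max(a.shape[0],b.shape[0]),800,3),'uint8');o[:a.shape[0],:400]=a;o[:b.shape[0],400:]=b;cv2.imwrite('pics/f1.png',o)"
```

```text
(600, 695, 3) (600, 800, 3)
```

View pics/f1.png

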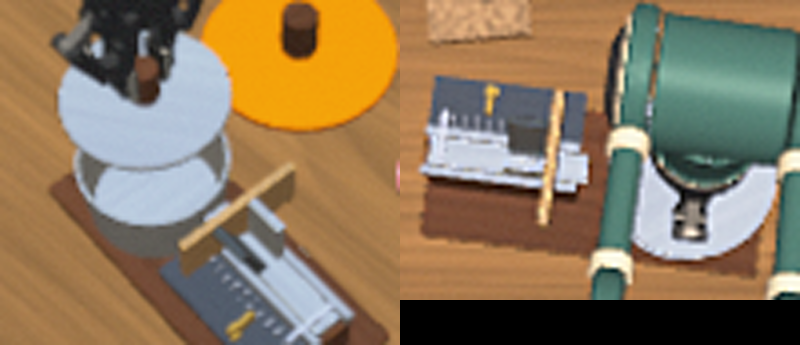

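```bash
python3 -m handwheel '[[-0.0037,0.02,0.0031,0,0,0,0],[0,0.02,0,0,0,0,0],[0,0.015,0,0,0,0,0],[0,0,0,0,0,0,0],[0,0,0,0,0,0,0]]'; python3 lid.py f2
```

```text
time: 10.48
tool_pos: [0.5587, -0.0421, 0.0842]
tcp_rot: [-1.156, 1.288, -1.289]
wrist_force: [-0.1, 0.3, -2.9]
width: 0.28
t 10.47 pos [ 0.5587 -0.0421  0.0842] F [-0.1  0.3 -2.9] w 0.28 q [-0.12  0.14  1.96  0.    1.04 -0.01]
[[-0.108, 0.001, 0.994], [-0.994, -0.0, -0.108], [-0.0, -1.0, 0.001]]
scene 1022 plate z exp 0.1088 tilt/z [ 0.0041 -0.01    0.1084] centre 0.559 -0.0346 r 0.0772
pics/f2_scene.png 6.315789473684211
top 428 plate z exp 0.1088 tilt/z [-0.0014 -0.0096  0.1089] centre 0.5536 -0.034 r 0.0772
pics/f2_top.png 8.0
```

View pics/f2_scene.png

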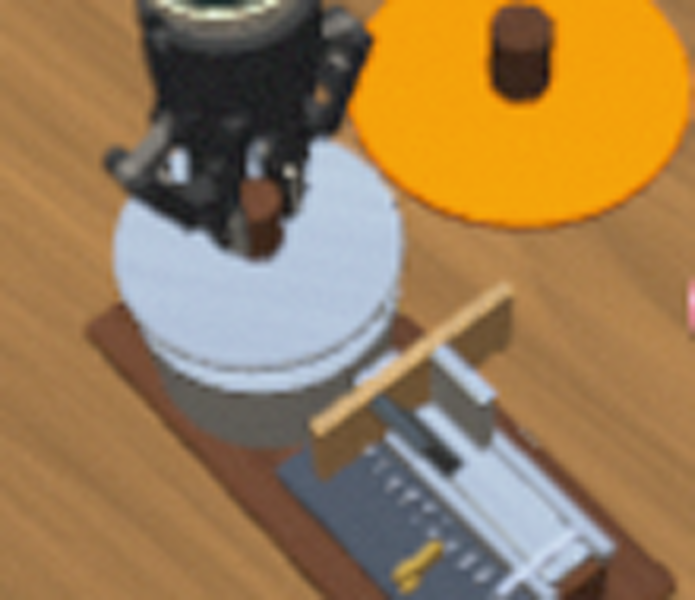

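```bash
python3 -m handwheel '[[0,0.008,-0.001,0,0,0,0],[0,0.006,0,0,0,0,0],[0,0.005,0,0,0,0,0],[0,0.003,0,0,0,0,0],[0,0,0,0,0,0,0]]'
python3 - <<'E'
from h import *
from workcell import bot
st(bot.read_state())
E
```

```text
time: 11.2
tool_pos: [0.557, -0.042, 0.0619]
tcp_rot: [-1.156, 1.289, -1.288]
wrist_force: [-1.7, 0.2, -0.8]
width: 0.281
t 11.2 pos [ 0.557  -0.042   0.0619] F [-1.7  0.2 -0.8] w 0.281 q [-0.12  0.16  1.98 -0.    1.   -0.01]
[[-0.108, -0.0, 0.994], [-0.994, 0.0, -0.108], [0.0, -1.0, -0.0]]
```

```bash
python3 -m handwheel '[[0,0.0015,0,0,0,0,0],[0,0,0,0,0,0,0]]'; python3 lid.py f3
```

```text
time: 11.45
tool_pos: [0.5571, -0.042, 0.0618]
tcp_rot: [-1.157, 1.288, -1.288]
wrist_force: [-4.4, -0.1, 6.4]
width: 0.276
t 11.45 pos [ 0.5571 -0.042   0.0618] F [-4.4 -0.1  6.4] w 0.276 q [-0.12  0.16  1.98 -0.    1.   -0.01]
[[-0.108, -0.0, 0.994], [-0.994, -0.0, -0.108], [0.0, -1.0, -0.0]]
scene 989 plate z exp 0.0864 tilt/z [-0.0032 -0.005   0.086 ] centre 0.5627 -0.0338 r 0.0736
pics/f3_scene.png 6.315789473684211
top 413 plate z exp 0.0864 tilt/z [0.0005 0.0078 0.0865] centre 0.5483 -0.0333 r 0.0768
pics/f3_top.png 8.0
```

View pics/f3_scene.png

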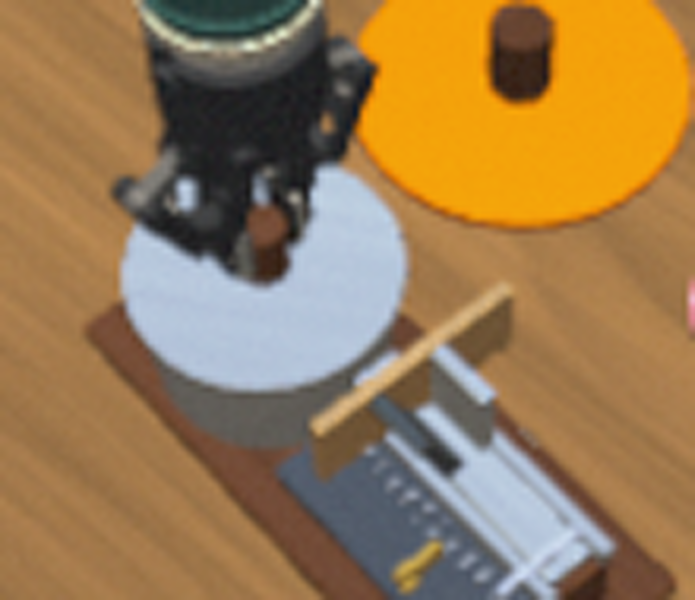

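```bash
python3 -m handwheel '[[0,0,0,0,0,0,1],[0,0,0,0,0,0,1],[0,0,0,0,0,0,1],[0,0,0,0,0,0,1],[0,-0.03,0,0,0,0,1],[0,-0.05,0,0,0,0,1],[0,-0.06,0,0,0,0,1],[0,0,0,0,0,0,1]]'
python3 - <<'E'
from h import *
from workcell import bot,optics
s=bot.read_state();st(s)
go(s,(.5769,.0912,.2),1)
c=optics.read_camera("scene");np.savez("scene_g1.npz",**c);crop(c,200,310,165,260,"pics/g1.png")
E
```

```text
time: 12.55
tool_pos: [0.5617, -0.0425, 0.2072]
tcp_rot: [-1.148, 1.279, -1.295]
wrist_force: [-0.2, -0.1, -0.1]
width: 1.0
t 12.55 pos [ 0.5617 -0.0425  0.2072] F [-0.2 -0.1 -0.1] w 1.0 q [-0.12  0.03  1.84  0.    1.26 -0.01]
[[-0.108, 0.012, 0.994], [-0.994, -0.001, -0.108], [0.0, -1.0, 0.012]]
turn(tool) [-0.0125  0.0002  0.0001]
shift now-axes [-0.1346  0.0072  0.0006]  after-turn [-0.1346  0.0072  0.0006]
pics/g1.png 6.315789473684211
```

View pics/g1.png

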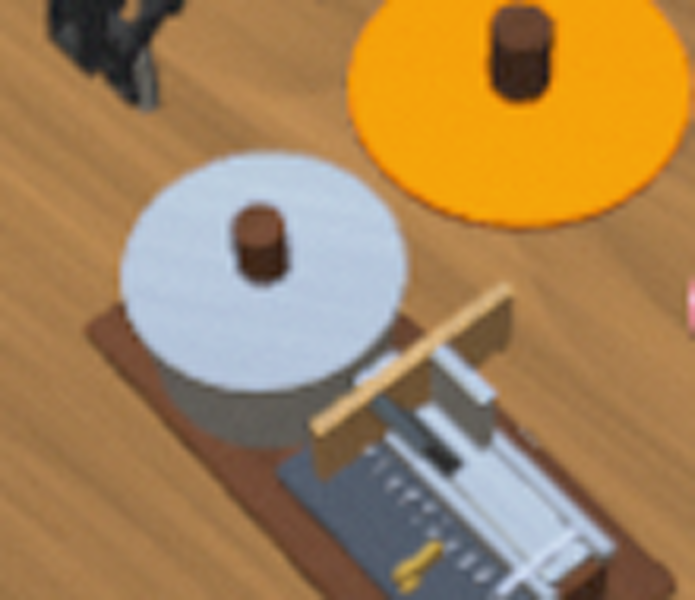

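Lid seated level on the rim (knob at (260,245) in the crop), and let go. Next I'll move above the grip place.

```bash
python3 -m handwheel '[[-0.045,0,0,0,0,0,1],[-0.045,0,0,0,0,0,1],[-0.045,0,0,0,0,0,1],[0,0,0,0,0,0,1],[0,0,0,0,0,0,1]]'
python3 - <<'E'
from h import *
from workcell import bot,optics
s=bot.read_state();st(s)
go(s,(.5769,.0912,.12),1)
c=optics.read_camera("scene");np.savez("scene_g2.npz",**c);crop(c,200,310,165,260,"pics/g2.png")
E
```

```text
time: 13.22
tool_pos: [0.5706, 0.0919, 0.1985]
tcp_rot: [-1.16, 1.289, -1.287]
wrist_force: [-0.4, 0.2, 0.0]
width: 1.0
t 13.22 pos [0.5706 0.0919 0.1985] F [-0.4  0.2  0. ] w 1.0 q [ 0.12  0.08  1.81 -0.    1.26  0.22]
[[-0.107, -0.003, 0.994], [-0.994, -0.001, -0.107], [0.001, -1.0, -0.003]]
turn(tool) [0.0028 0.001  0.0013]
shift now-axes [-0.0001  0.0785  0.0065]  after-turn [0.     0.0785 0.0063]
pics/g2.png 6.315789473684211
```

View pics/g2.png

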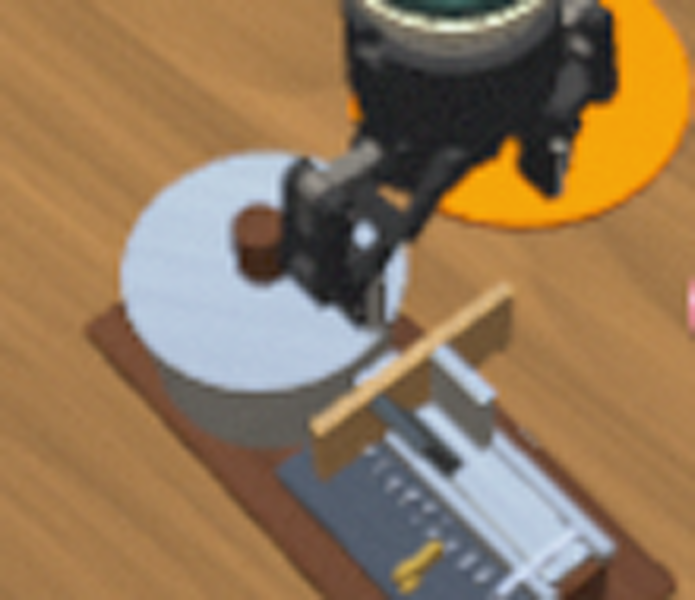

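```bash
python3 -m handwheel '[[0,0.04,0.006,0,0,0,1],[0,0.0385,0,0,0,0,1],[0,0,0,0,0,0,1],[0,0,0,0,0,0,1]]'
python3 - <<'E'
from h import *
from workcell import bot,optics
s=bot.read_state();st(s)
go(s,(.5769,.0912,.075),1)
c=optics.read_camera("scene");np.savez("scene_g3.npz",**c);crop(c,200,310,165,260,"pics/g3.png")
c=optics.read_camera("top");np.savez("top_g3.npz",**c);crop(c,195,305,120,200,"pics/g3t.png")
E
```

```text
time: 13.78
tool_pos: [0.5783, 0.0908, 0.1229]
tcp_rot: [-1.155, 1.288, -1.29]
wrist_force: [0.3, 0.9, 0.5]
width: 1.005
t 13.78 pos [0.5783 0.0908 0.1229] F [0.3 0.9 0.5] w 1.005 q [ 0.11  0.15  1.87 -0.    1.12  0.22]
[[-0.109, 0.001, 0.994], [-0.994, -0.0, -0.109], [-0.0, -1.0, 0.001]]
turn(tool) [-0.0011 -0.0009 -0.0001]
shift now-axes [-0.0002  0.0479 -0.0015]  after-turn [-0.0002  0.0479 -0.0015]
pics/g3.png 6.315789473684211
pics/g3t.png 7.2727272727272725
```

View pics/g3.png

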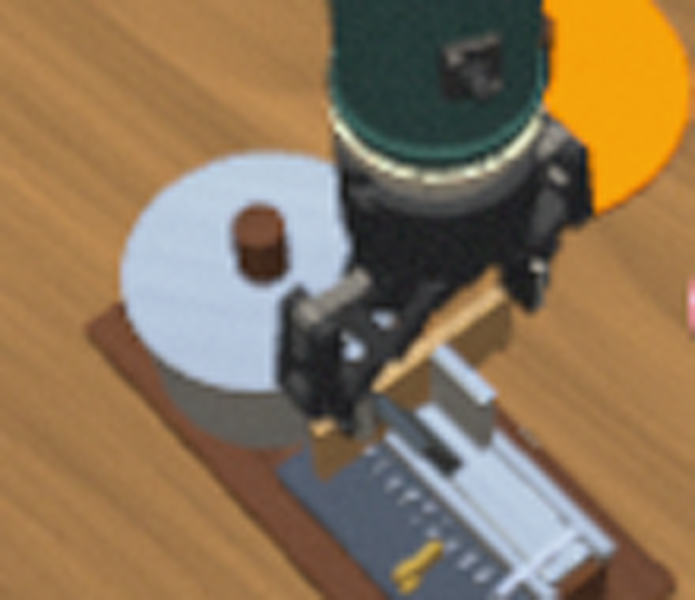

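View pics/g3t.png

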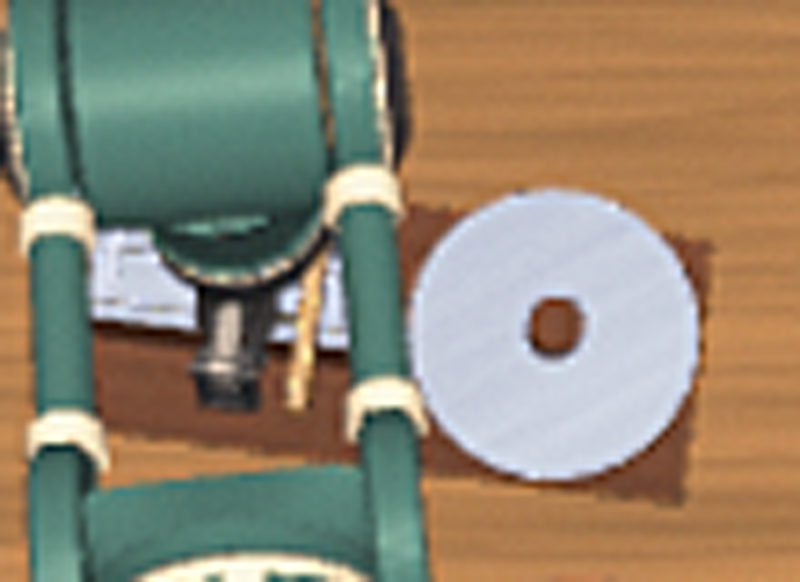

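```bash
python3 -m handwheel '[[0,0.015,-0.001,0,0,0,1],[0,0.015,0,0,0,0,1],[0,0.01,0,0,0,0,1],[0,0.008,0,0,0,0,1],[0,0,0,0,0,0,1],[0,0,0,0,0,0,1]]'
python3 - <<'E'
from h import *
from workcell import bot,optics
s=bot.read_state();st(s)
c=optics.read_camera("scene");np.savez("scene_g4.npz",**c);crop(c,200,310,165,260,"pics/g4.png")
c=optics.read_camera("top");np.savez("top_g4.npz",**c)
E
```

```text
time: 14.62
tool_pos: [0.577, 0.0918, 0.074]
tcp_rot: [-1.156, 1.288, -1.288]
wrist_force: [-0.2, 0.2, 0.2]
width: 1.001
t 14.62 pos [0.577  0.0918 0.074 ] F [-0.2  0.2  0.2] w 1.001 q [0.12 0.19 1.92 0.   1.03 0.22]
[[-0.108, 0.0, 0.994], [-0.994, 0.0, -0.108], [-0.0, -1.0, 0.0]]
pics/g4.png 6.315789473684211
```

View pics/g4.png

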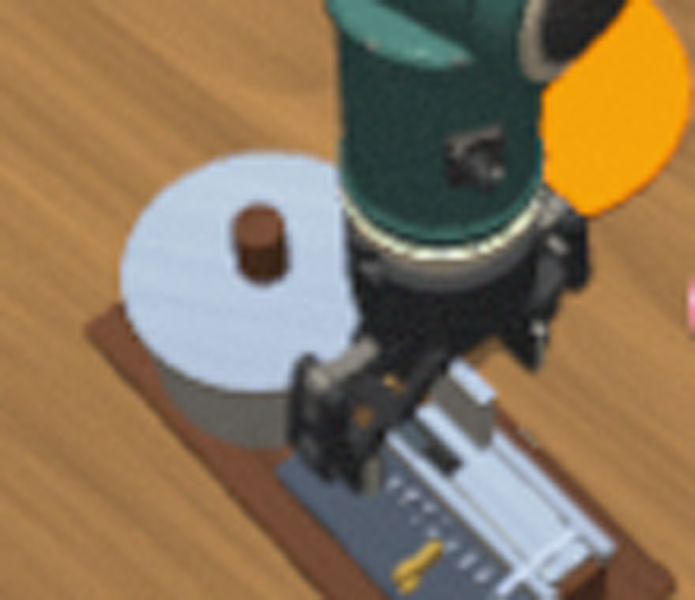

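```bash
python3 -m handwheel '[[0.006,0,0,0,0,0,1],[0.006,0,0,0,0,0,1],[0.006,0,0,0,0,0,1],[0.006,0,0,0,0,0,1],[0.006,0,0,0,0,0,1],[0,0,0,0,0,0,1],[0,0,0,0,0,0,1]]'
cat > ptr.py <<'E'
from h import *
from workcell import bot,optics
import sys
tag=sys.argv[1]
s=bot.read_state();st(s)
c=optics.read_camera("scene");np.savez(f"scene_{tag}.npz",**c);crop(c,230,310,190,262,f"pics/{tag}.png")
c=optics.read_camera("top");np.savez(f"top_{tag}.npz",**c)
E
python3 ptr.py p1
```

```text
time: 15.6
tool_pos: [0.5736, 0.0617, 0.0739]
tcp_rot: [-1.156, 1.288, -1.289]
wrist_force: [-0.6, 3.2, 3.1]
width: 1.004
t 15.6 pos [0.5736 0.0617 0.0739] F [-0.6  3.2  3.1] w 1.004 q [ 0.06  0.18  1.93 -0.    1.03  0.17]
[[-0.108, 0.0, 0.994], [-0.994, -0.0, -0.108], [0.0, -1.0, 0.0]]
pics/p1.png 8.333333333333334
```

View pics/p1.png

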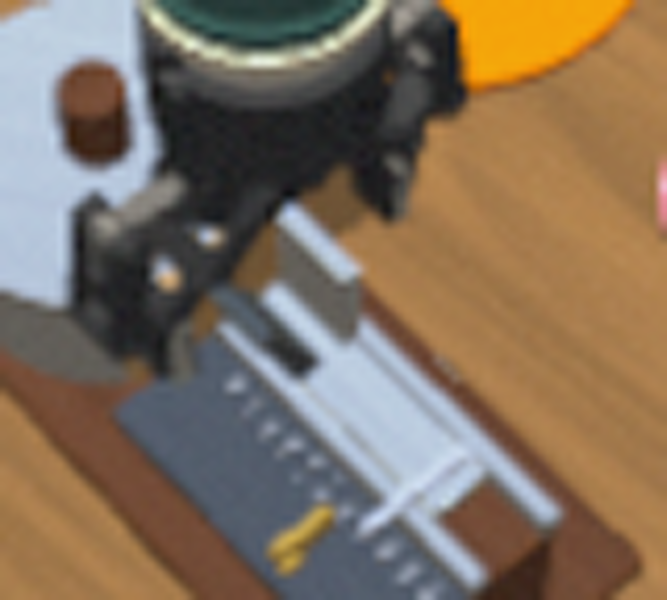

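Run:
```python
from h import *
a=load("scene_p1.npz");b=load("top_p1.npz");b0=load("top0.npz");a0=load("scene0.npz")
def big(c,u0,u1,v0,v1,s): 
    return cv2.resize(c["image"][v0:v1,u0:u1,::-1],None,fx=s,fy=s,interpolation=cv2.INTER_CUBIC)
A=big(a,255,293,236,262,10);B=big(b,203,241,134,160,10);A0=big(a0,255,293,236,262,10);B0=big(b0,203,241,134,160,10)
cv2.imwrite("pics/pp1.png",np.vstack([np.hstack([A,B]),np.hstack([A0,B0])]))
```

```text
(no output)
```

View pics/pp1.png

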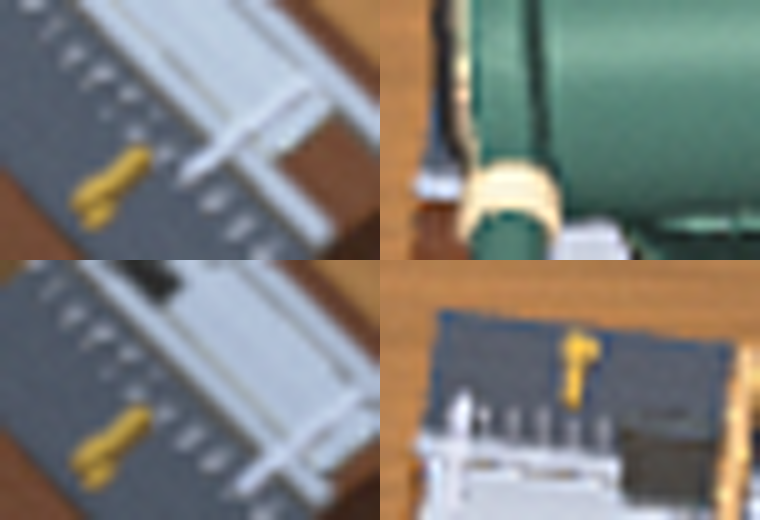

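```bash
cat > meas.py <<'E'
from h import *
import sys
a0=load("scene0.npz");b0=load("top0.npz")
g=lambda c:c["image"].astype(float)
# top: pointer (bluish-bright vs dark blue rail) centroid rows; brass via r-b
im=g(b0)
for v in range(171-0,178): pass
T=lambda u,v,z:ray(b0,u,v,z)
rows=[]
for v in range(134,160):
    seg=im[v,203:241]
    br=np.clip(seg[:20,0]-seg[:20,2]-20,0,None)
    print(v,"brass",br.sum().round(), (203+(br*np.arange(20)).sum()/max(br.sum(),1)).round(2), "bright",np.round(seg[2:14].mean(1)).astype(int).tolist())
E
python3 meas.py
```

```text
134 brass 1589.0 212.45 bright [125, 127, 126, 128, 128, 126, 127, 128, 128, 125, 126, 126]
135 brass 1605.0 212.41 bright [130, 133, 129, 130, 129, 128, 129, 131, 128, 129, 127, 127]
136 brass 1726.0 212.44 bright [136, 133, 135, 137, 134, 133, 135, 137, 135, 135, 136, 137]
137 brass 1676.0 212.44 bright [130, 129, 132, 133, 133, 132, 133, 134, 132, 131, 133, 131]
138 brass 1567.0 212.82 bright [130, 126, 127, 127, 125, 127, 126, 126, 128, 127, 131, 129]
139 brass 1001.0 212.97 bright [131, 129, 127, 115, 91, 95, 103, 105, 114, 111, 121, 122]
140 brass 448.0 205.95 bright [126, 126, 126, 117, 95, 96, 92, 97, 94, 93, 93, 92]
141 brass 469.0 207.59 bright [123, 123, 124, 113, 96, 100, 96, 96, 95, 97, 98, 95]
142 brass 592.0 210.66 bright [126, 124, 122, 106, 95, 95, 97, 94, 98, 98, 99, 99]
143 brass 578.0 209.99 bright [131, 133, 130, 100, 94, 95, 96, 94, 94, 96, 95, 97]
144 brass 545.0 208.82 bright [135, 132, 131, 100, 97, 97, 99, 98, 97, 99, 96, 97]
145 brass 565.0 209.82 bright [130, 130, 128, 89, 93, 96, 94, 95, 98, 96, 99, 99]
146 brass 570.0 209.85 bright [133, 132, 127, 93, 92
[... 492 characters left out ...]
bright [135, 167, 221, 213, 220, 232, 228, 189, 197, 190, 167, 148]
153 brass 275.0 204.27 bright [120, 131, 176, 201, 211, 230, 222, 198, 201, 205, 213, 213]
154 brass 356.0 204.55 bright [130, 108, 146, 240, 198, 223, 180, 154, 144, 151, 192, 189]
155 brass 324.0 204.37 bright [128, 84, 126, 225, 217, 226, 200, 215, 216, 219, 225, 226]
156 brass 311.0 204.46 bright [123, 85, 135, 219, 218, 230, 205, 207, 207, 206, 206, 207]
157 brass 313.0 204.5 bright [124, 99, 143, 220, 223, 227, 185, 208, 209, 206, 206, 207]
158 brass 306.0 204.29 bright [125, 105, 178, 219, 222, 227, 210, 209, 209, 209, 209, 209]
159 brass 290.0 204.21 bright [115, 121, 213, 220, 219, 210, 210, 214, 209, 210, 212, 211]
```

Run:
```python
from h import *
b0=load("top0.npz");im=b0["image"].astype(float)
M=[];Pn=[]
for v in range(141,149):
    d=np.clip(im[v,214:230,0]-im[v,214:230,2],0,None)
    if d.max()>40:
        u=214+(d*np.arange(16)).sum()/d.sum(); p=ray(b0,u,v,.102); M.append(p@SX); print(v,round(u,2),d.max(),"SX",round(p@SX,4),"SY",round(p@SY,4))
for v,u in((147,210.83),(148,210.82),(149,210.65)):
    p=ray(b0,u,v,.102);print("ptr",v,u,"SX",round(p@SX,4),"SY",round(p@SY,4))
a0=load("scene0.npz")
f=lambda x,y,z:ray(a0,255+(x+.5)/10-.5,236+(y+.5)/10-.5,z)
for n,x,y in(("ptr0",240,230),("ptr1",183,182),("markend",145,150),("mark far",78,200)):
    for z in (.1,.104): p=f(x,y,z);print(n,z,"SX",round(p@SX,4),"SY",round(p@SY,4))
```

```text
141 222.28 86.0 SX -0.1875 SY 0.6182
142 222.57 170.0 SX -0.1861 SY 0.615
143 222.55 154.0 SX -0.1858 SY 0.6116
144 222.13 124.0 SX -0.1867 SY 0.6081
145 222.0 162.0 SX -0.1867 SY 0.6047
146 221.86 159.0 SX -0.1868 SY 0.6012
147 221.68 150.0 SX -0.187 SY 0.5978
148 221.76 93.0 SX -0.1863 SY 0.5945
ptr 147 210.83 SX -0.223 SY 0.5935
ptr 148 210.82 SX -0.2226 SY 0.5902
ptr 149 210.65 SX -0.2228 SY 0.5867
ptr0 0.1 SX -0.2213 SY 0.5936
ptr0 0.104 SX -0.2227 SY 0.5949
ptr1 0.1 SX -0.2006 SY 0.5957
ptr1 0.104 SX -0.2021 SY 0.597
markend 0.1 SX -0.1866 SY 0.5971
markend 0.104 SX -0.1881 SY 0.5984
mark far 0.1 SX -0.1859 SY 0.6205
mark far 0.104 SX -0.1874 SY 0.6217
```

```bash
python3 -m handwheel '[[0.005,0,0,0,0,0,1],[0.005,0,0,0,0,0,1],[0.003,0,0,0,0,0,1],[0,0,0,0,0,0,1],[0,0,0,0,0,0,1],[0,0,0,0,0,0,1]]'; python3 ptr.py p2
python3 - <<'E'
from h import *
a=load("scene_p2.npz");a0=load("scene0.npz")
B=lambda c:cv2.resize(c["image"][238:260,258:290,::-1],None,fx=24,fy=24,interpolation=cv2.INTER_CUBIC)
cv2.imwrite("pics/pp2.png",B(a))
E
```

```text
time: 16.45
tool_pos: [0.572, 0.0489, 0.0738]
tcp_rot: [-1.156, 1.288, -1.288]
wrist_force: [0.4, 3.1, 2.9]
width: 1.0
t 16.45 pos [0.572  0.0489 0.0738] F [0.4 3.1 2.9] w 1.0 q [ 0.04  0.18  1.94 -0.    1.03  0.15]
[[-0.108, -0.0, 0.994], [-0.994, -0.0, -0.108], [0.0, -1.0, 0.0]]
pics/p2.png 8.333333333333334
```

View pics/pp2.png

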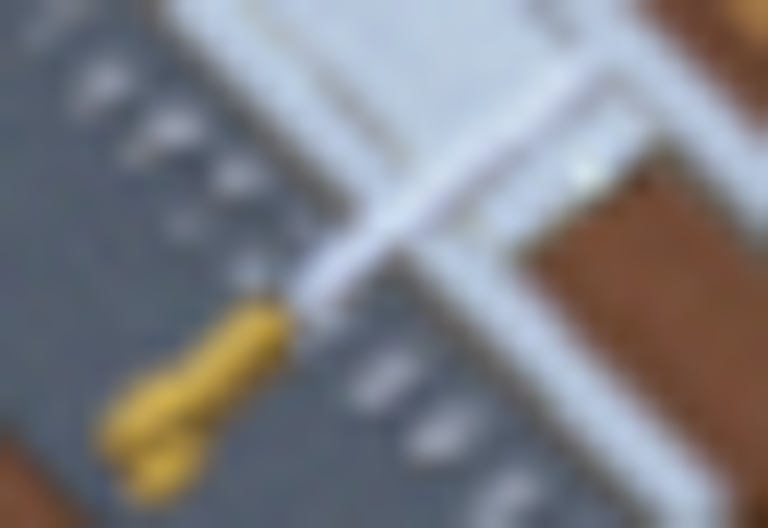

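```bash
cat > ortho.py <<'E'
from h import *
import sys
def ortho(c,z,sx,sy):
    X,Y=np.meshgrid(sx,sy);P=X[...,None]*SX+Y[...,None]*SY;P[...,2]=z
    T=np.linalg.inv(c["world_from_camera"]);q=P@T[:3,:3].T+T[:3,3];K=c["mtx"]
    u=(K[0,0]*q[...,0]/q[...,2]+K[0,2]).astype(np.float32);v=(K[1,1]*q[...,1]/q[...,2]+K[1,2]).astype(np.float32)
    return cv2.remap(c["image"],u,v,cv2.INTER_CUBIC)
if __name__=="__main__":
    out=[]
    for t,z in [(a.split(":")[0],float(a.split(":")[1])) for a in sys.argv[1:]]:
        c=load(t);sx=np.arange(-.235,-.165,.00025);sy=np.arange(.625,.56,-.00025)
        o=ortho(c,z,sx,sy).astype(float);out.append(o.astype(np.uint8)[:,:,::-1])
        for y in(.620,.612,.608,.604,.600,.592,.589,.586,.583,.58,.576,.572):
            j=int(round((.625-y)/.00025));r=o[j-4:j+5].mean(0)
            b=np.clip(r[:,0]-r[:,2],0,None);b[:80]=0
            w=r.mean(1)
            k=w[:].argmax()
            print(t,y,"brass",round(b.max()),round((sx*b).sum()/max(b.sum(),1)*1000,1),"bright max",round(w.max()),round(sx[k]*1000,1))
    cv2.imwrite("pics/ortho.png",cv2.resize(np.hstack(out),(min(800,420*len(out)),390)))
E
python3 ortho.py scene_p2.npz:.102 top0.npz:.102
```

```text
scene_p2.npz 0.62 brass 118 -190.6 bright max 137 -193.2
scene_p2.npz 0.612 brass 118 -188.7 bright max 149 -187.2
scene_p2.npz 0.608 brass 114 -188.7 bright max 149 -187.2
scene_p2.npz 0.604 brass 113 -188.4 bright max 148 -186.7
scene_p2.npz 0.6 brass 114 -187.9 bright max 142 -186.7
scene_p2.npz 0.592 brass 0 0.0 bright max 197 -188.0
scene_p2.npz 0.589 brass 0 0.0 bright max 209 -187.5
scene_p2.npz 0.586 brass 0 0.0 bright max 210 -187.5
scene_p2.npz 0.583 brass 0 0.0 bright max 211 -187.2
scene_p2.npz 0.58 brass 0 0.0 bright max 222 -187.0
scene_p2.npz 0.576 brass 0 0.0 bright max 219 -187.0
scene_p2.npz 0.572 brass 49 -208.6 bright max 220 -186.5
top0.npz 0.62 brass 51 -187.6 bright max 126 -188.0
top0.npz 0.612 brass 167 -186.0 bright max 173 -187.5
top0.npz 0.608 brass 128 -186.8 bright max 157 -187.2
top0.npz 0.604 brass 164 -186.7 bright max 174 -187.0
top0.npz 0.6 brass 161 -186.8 bright max 174 -186.5
top0.npz 0.592 brass 14 -185.9 bright max 212 -222.2
top0.npz 0.589 brass 4 -167.0 bright max 252 -222.2
top0.npz 0.586 brass 16 -166.7 bright max 245 -222.5
top0.npz 0.583 brass 10 -166.2 bright max 234 -222.2
top0.npz 0.58 brass 10 -166.0 bright max 214 -222.0
top0.npz 0.576 brass 8 -165.7 bright max 236 -221.7
top0.npz 0.572 brass 8 -193.4 bright max 228 -223.0
```

View pics/ortho.png

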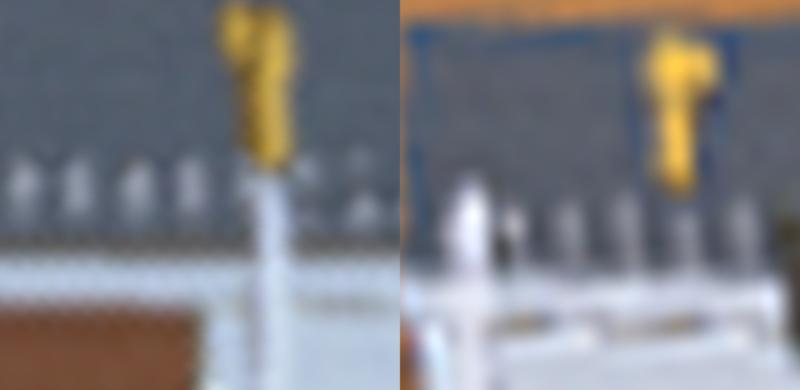

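```bash
python3 ortho.py scene0.npz:.102 scene_p2.npz:.102 | grep -E "0.592|0.589|0.586|0.583|0.58 "
python3 - <<'E'
from h import *
def zs(t,sx,sy0,sy1):
    c=load(t);w=cloud(c);x=w@SX;y=w@SY
    m=(abs(x-sx)<.0022)&(y>sy0)&(y<sy1)&(w[...,2]>.085);print(t,m.sum(),w[m][:,2].mean().round(4),w[m][:,2].std().round(4))
zs("scene0.npz",-.2222,.580,.594);zs("scene_p2.npz",-.1875,.580,.594);zs("scene0.npz",-.187,.600,.612);zs("scene_p2.npz",-.187,.600,.612);zs("top0.npz",-.2222,.580,.594);zs("top0.npz",-.1867,.600,.612)
E
```

```text
scene0.npz 0.592 brass 0 0.0 bright max 192 -221.7
scene0.npz 0.589 brass 0 0.0 bright max 199 -221.5
scene0.npz 0.586 brass 0 0.0 bright max 198 -221.2
scene0.npz 0.583 brass 0 0.0 bright max 206 -221.2
scene0.npz 0.58 brass 0 0.0 bright max 212 -221.7
scene_p2.npz 0.592 brass 0 0.0 bright max 197 -188.0
scene_p2.npz 0.589 brass 0 0.0 bright max 209 -187.5
scene_p2.npz 0.586 brass 0 0.0 bright max 210 -187.5
scene_p2.npz 0.583 brass 0 0.0 bright max 211 -187.2
scene_p2.npz 0.58 brass 0 0.0 bright max 222 -187.0
scene0.npz 14 0.0971 0.0077
scene_p2.npz 14 0.0968 0.0068
scene0.npz 8 0.0985 0.0034
scene_p2.npz 9 0.1003 0.004
top0.npz 4 0.0996 0.0071
top0.npz 4 0.104 0.0013
```

```bash
python3 -m handwheel '[[0.0012,0,-0.0035,0,0,0,1],[0,0,0,0,0,0,1],[0,0,0,0,0,0,1],[0,0,0,0,0,0,1]]'; python3 ptr.py p3; python3 ortho.py scene_p3.npz:.102 scene_p2.npz:.102 | grep p3
```

```text
time: 17.05
tool_pos: [0.5693, 0.0483, 0.0737]
tcp_rot: [-1.155, 1.287, -1.289]
wrist_force: [2.3, 4.1, -0.1]
width: 0.996
t 17.05 pos [0.5693 0.0483 0.0737] F [ 2.3  4.1 -0.1] w 0.996 q [0.04 0.17 1.95 0.   1.02 0.15]
[[-0.108, 0.002, 0.994], [-0.994, 0.0, -0.108], [-0.0, -1.0, 0.002]]
pics/p3.png 8.333333333333334
scene_p3.npz 0.62 brass 117 -190.6 bright max 136 -193.2
scene_p3.npz 0.612 brass 118 -188.7 bright max 151 -187.2
scene_p3.npz 0.608 brass 115 -188.7 bright max 148 -187.2
scene_p3.npz 0.604 brass 113 -188.4 bright max 148 -186.7
scene_p3.npz 0.6 brass 114 -187.9 bright max 141 -186.7
scene_p3.npz 0.592 brass 0 0.0 bright max 206 -186.5
scene_p3.npz 0.589 brass 0 0.0 bright max 214 -186.7
scene_p3.npz 0.586 brass 0 0.0 bright max 210 -186.7
scene_p3.npz 0.583 brass 0 0.0 bright max 205 -186.5
scene_p3.npz 0.58 brass 0 0.0 bright max 216 -185.7
scene_p3.npz 0.576 brass 0 0.0 bright max 215 -186.0
scene_p3.npz 0.572 brass 48 -208.3 bright max 221 -186.2
```

View pics/ortho.png

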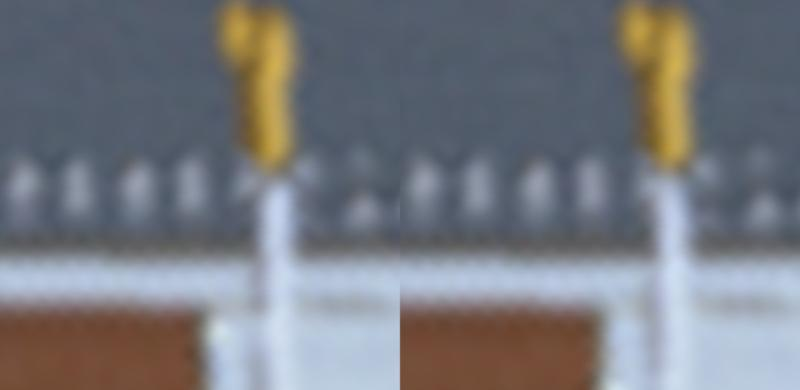

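View pics/p3.png

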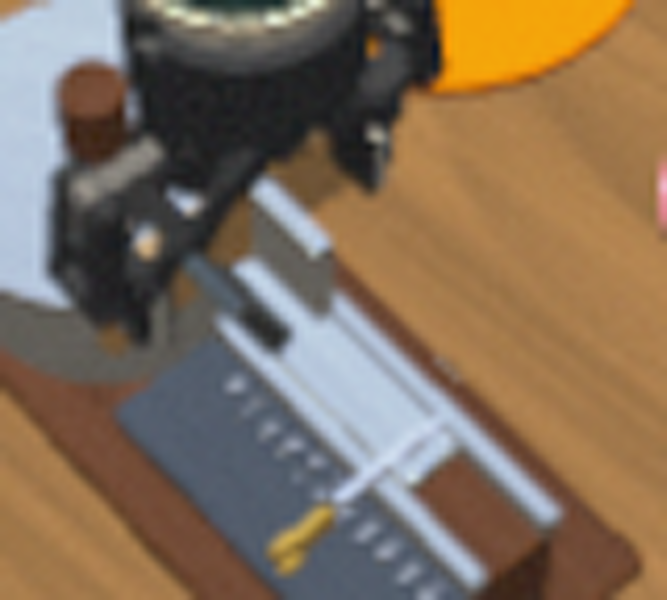

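The pointer (-186.7) and the mark ridge (-186.9) are level in the rectified view, and the lever is still open. I'll start closing.

```bash
python3 -m handwheel '[[0,0,0,0,0,0,0.7],[0,0,0,0,0,0,0.6],[0,0,0,0,0,0,0.5],[0,0,0,0,0,0,0.45],[0,0,0,0,0,0,0.45]]' 30; python3 ptr.py p4; python3 ortho.py scene_p4.npz:.102 scene_p2.npz:.102 | grep p4 | head -9
```

```text
time: 17.77
tool_pos: [0.5689, 0.0482, 0.0743]
tcp_rot: [-1.155, 1.288, -1.289]
wrist_force: [1.4, 4.0, 5.5]
width: 0.453
t 17.77 pos [0.5689 0.0482 0.0743] F [1.4 4.  5.5] w 0.453 q [0.04 0.17 1.95 0.   1.02 0.15]
[[-0.108, 0.001, 0.994], [-0.994, 0.0, -0.108], [-0.0, -1.0, 0.001]]
pics/p4.png 8.333333333333334
scene_p4.npz 0.62 brass 115 -190.6 bright max 138 -193.2
scene_p4.npz 0.612 brass 118 -188.7 bright max 150 -187.0
scene_p4.npz 0.608 brass 114 -188.7 bright max 148 -187.2
scene_p4.npz 0.604 brass 115 -188.3 bright max 145 -186.7
scene_p4.npz 0.6 brass 115 -187.9 bright max 142 -186.7
scene_p4.npz 0.592 brass 0 0.0 bright max 207 -186.5
scene_p4.npz 0.589 brass 0 0.0 bright max 214 -186.7
scene_p4.npz 0.586 brass 0 0.0 bright max 208 -186.7
scene_p4.npz 0.583 brass 0 0.0 bright max 205 -186.5
```

View pics/p4.png

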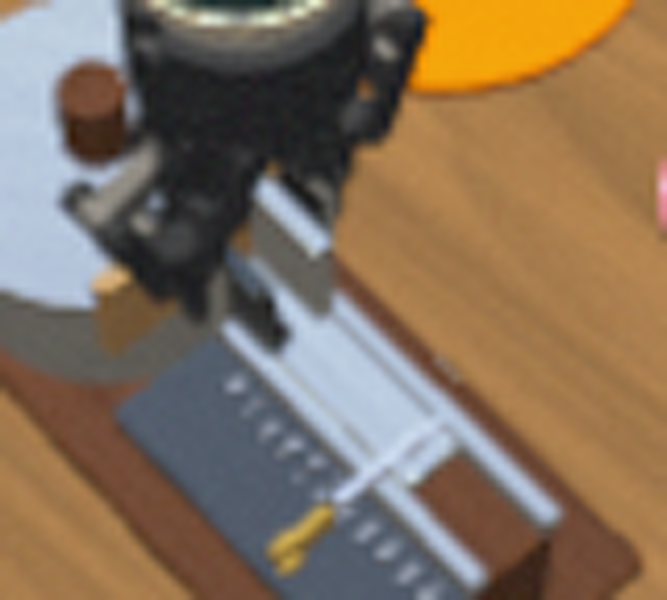

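```bash
python3 -m handwheel '[[0,0,0,0,0,0,0.4],[0,0,0,0,0,0,0.36],[0,0,0,0,0,0,0.33],[0,0,0,0,0,0,0.3],[0,0,0,0,0,0,0.3],[0,0,0,0,0,0,0.3]]' 30; python3 ptr.py p5; python3 ortho.py scene_p5.npz:.102 scene_p2.npz:.102 | grep p5 | head -9
```

```text
time: 18.62
tool_pos: [0.5676, 0.0483, 0.0739]
tcp_rot: [-1.157, 1.29, -1.288]
wrist_force: [-2.9, 5.5, 7.4]
width: 0.318
t 18.62 pos [0.5676 0.0483 0.0739] F [-2.9  5.5  7.4] w 0.318 q [0.04 0.17 1.95 0.   1.03 0.15]
[[-0.108, -0.001, 0.994], [-0.994, 0.0, -0.108], [-0.0, -1.0, -0.001]]
pics/p5.png 8.333333333333334
scene_p5.npz 0.62 brass 117 -190.6 bright max 137 -193.5
scene_p5.npz 0.612 brass 121 -188.7 bright max 149 -187.0
scene_p5.npz 0.608 brass 113 -188.7 bright max 147 -187.2
scene_p5.npz 0.604 brass 116 -188.3 bright max 145 -186.7
scene_p5.npz 0.6 brass 116 -187.9 bright max 141 -186.7
scene_p5.npz 0.592 brass 0 0.0 bright max 208 -186.5
scene_p5.npz 0.589 brass 0 0.0 bright max 215 -186.7
scene_p5.npz 0.586 brass 0 0.0 bright max 208 -186.7
scene_p5.npz 0.583 brass 0 0.0 bright max 207 -186.5
```

View pics/p5.png

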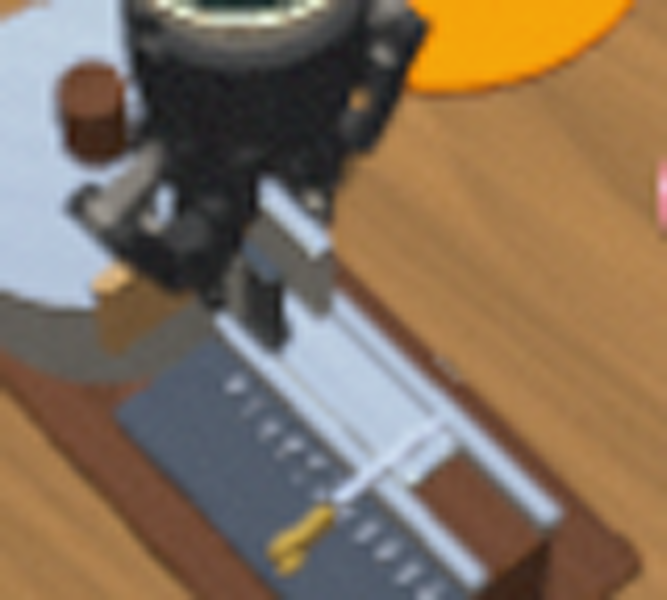

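```bash
python3 -m handwheel '[[0,0,-0.0008,0,0,0,0.15],[0,0,0,0,0,0,0],[0,0,0,0,0,0,0],[0,0,0,0,0,0,0],[0,0,0,0,0,0,0]]' 45; python3 ptr.py p6; python3 ortho.py scene_p6.npz:.102 scene0.npz:.102 | grep p6 | head -10;python3 - <<'E'
from h import *
c=load("scene_p6.npz");crop(c,250,285,200,235,"pics/p6z.png")
E
```

```text
time: 19.35
tool_pos: [0.5675, 0.0483, 0.0739]
tcp_rot: [-1.156, 1.289, -1.289]
wrist_force: [-1.9, 3.8, 4.9]
width: 0.318
t 19.35 pos [0.5675 0.0483 0.0739] F [-1.9  3.8  4.9] w 0.318 q [0.04 0.17 1.95 0.   1.02 0.15]
[[-0.108, -0.0, 0.994], [-0.994, 0.0, -0.108], [-0.0, -1.0, -0.0]]
pics/p6.png 8.333333333333334
scene_p6.npz 0.62 brass 117 -190.6 bright max 137 -193.2
scene_p6.npz 0.612 brass 121 -188.7 bright max 148 -187.0
scene_p6.npz 0.608 brass 116 -188.7 bright max 147 -187.2
scene_p6.npz 0.604 brass 114 -188.4 bright max 147 -186.7
scene_p6.npz 0.6 brass 117 -187.9 bright max 141 -186.5
scene_p6.npz 0.592 brass 0 0.0 bright max 208 -186.5
scene_p6.npz 0.589 brass 0 0.0 bright max 216 -186.7
scene_p6.npz 0.586 brass 0 0.0 bright max 208 -186.7
scene_p6.npz 0.583 brass 0 0.0 bright max 205 -186.5
scene_p6.npz 0.58 brass 0 0.0 bright max 215 -185.5
pics/p6z.png 17.142857142857142
```

View pics/p6.png

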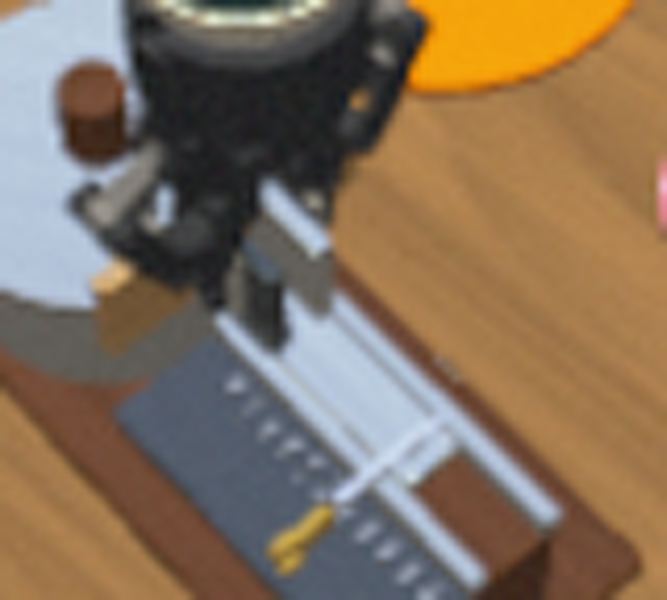

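View pics/p6z.png

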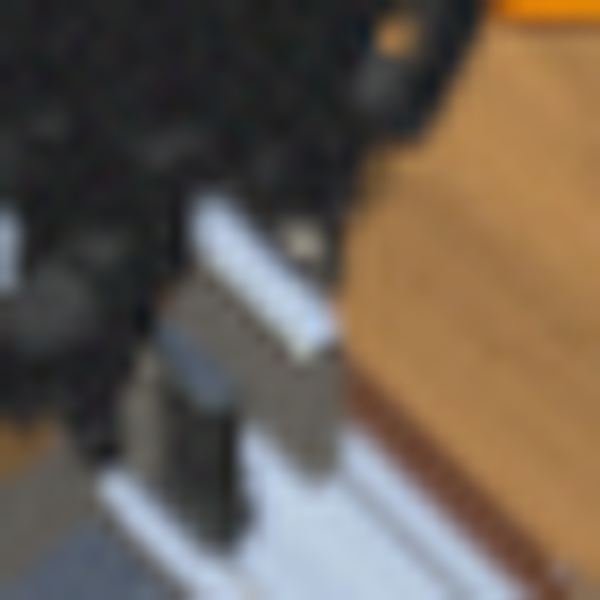

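View pics/ortho.png

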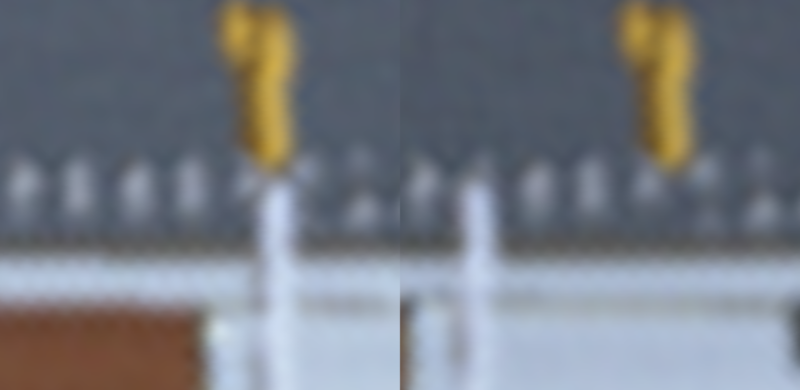

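Run:
```python
from workcell import workorder,bot
s=bot.read_state();print(s["time"],s["width"],s["wrist_force"])
print(workorder.finish_job())
```

```text
19.45 0.3135536220912994 [-1.06900086  4.62631109  5.83854778]
the job is handed in; nothing more can be done
None
```

The job is handed in at about 19.5 s of robot time, with the lid on, the leg at the mark, and the gripper still pinching lever and plate.

- **Lid:** I put the small silver lid on the tub and let go. Its plate top measured 86 mm above the trolley top, as a seated lid should.
- **Leg:** I pushed the leg by its crossbar with open fingers, lever still open, until the pointer was level with the brass mark. The scene camera showed them within about 0.3 mm. Travel measured from the top camera suggested the leg might be up to 0.5 mm short.
- **Lever:** I then squeezed it shut at the mark. The opening stayed at 0.318 (27 mm; 28 mm expected for lever and plate) when I raised the grip from 30 to 45 N. That, and the upright lever in the last picture, show it fully shut. The pointer did not move during the squeeze.

**What disagreed:**
- The reported TCP was about 35 mm beyond the real fingertips, so the first close shut on air above the knob without moving the lid. I allowed for the offset from then on.
- The two cameras differed by 3 to 5 mm in world x, so I used their average or compared points within one camera.
- I did not re-measure the glasses, jug, shaker, muddler and coasters at the end. The arm did not go near them at low height, and the highest wrist force I read was about 10 N.

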